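Feed out a freshly enamelled sample panel and lay it on the drying stand

ROBOT

A 6-joint arm with a two-finger parallel gripper is mounted at the origin on the work surface. World frame = base frame: x ahead of the robot, y to its left, z up, the work surface at z = 0. Lengths are in m, angles in degrees, forces in N, time in s.
With the tool pointing down it reaches from about 0.4 to 0.825 m from the base axis. Payload 7 kg.
Tool frame: the origin (TCP) lies on the centre line of the jaws, within the pads' length; the fingertips stand 17 mm ahead of it and the grasp point (between the pads) lies 2 mm behind it; y points along the fingers, z is the direction in which the jaws open and shut, and the axes are right-handed (so a half turn about y gives the same grasp; the last joint's range is limited). The gripper opens to 88 mm and grips with 3 to 60 N. Pads are 19 mm wide; open, the fingers measure 130 mm over their backs; the gripper's body (78 mm by 193 mm) begins 47 mm behind the grasp point.
Start: joints at [-53.05, 20.546, 0.682, 0, -70.136, -16.507], TCP at [0.236, -0.632, 0.244] pointing down, gripper open.
Joint ranges: [-176.03, 176.03], [-82.01, 121.73], [-58.28, 71.71], [-173.87, 95.51], [-174.79, -0.11], [-173.66, 173.66]. Speed limits (degrees/s): [136.94, 136.94, 172.46, 180, 180, 180].

INTERFACE

Orientations are given as [roll, pitch, yaw] about the fixed x, y, z axes, in that order (R = Rz(yaw) Ry(pitch) Rx(roll)).
In Python, from plant import r, capture, camera_info gives the robot as it stands. The module is installed in compiled form; this text tells all that it offers.
- The arm moves only by the tool apply_moves, never from a script. Its argument "deltas" is a list of rows, each an object of numbers: "tx", "ty", "tz": the shift along the tool's x, y, z in m; "turn": the turn about the tool's y in rad; "gripper": the finger opening in m, from 0 to 0.0876. A call has 1 to 5 rows; each row is the pose to reach, as a shift and turn from the pose commanded when the call began, along the tool's axes at that moment; what a row does not reach only later rows make up. A row lasts 1/10 s, in which the tool goes at most 50 mm and 8.59 degrees, less where a joint would pass 70% of its speed; a pose out of reach is approached as far as the arm can. A call with a gripper value outside its range is refused whole. The fingers move at their own pace and stop on an object; "newtons" is the grip in N (left out, the last holds). Time passes only in rows, so rows that repeat a pose let the fingers close. It gives the time, the measured TCP pose, the force and the opening at its end, in the units of the state.
- r.get_state(): the state, without advancing time (a new reading comes with each control period).
- capture(name): name is "scene" or "side" or "wrist"; returns (picture, depth): 420x560x3 uint8, red, green, blue; 420x560 float32, m along the optical axis (not along the pixel's ray), 0 where there is no reading.
- camera_info(name): a dict with "K" (3x3 intrinsics, pixels), "eye" and "orientation" of the camera in the world; the wrist camera has in their place "tool_from_camera" (4x4, takes a point from camera to tool coordinates, whose origin is the TCP and whose axes are the tool frame's). Camera axes: x right, y up, looking along -z (the intrinsics and any distortion apply to the point x, -y, -z); pixel columns grow to the right and rows downward; lengths in m; the calibration is good to about 2 mm. A picture is of the moment at which its call begins: read the wrist's pose just before it. camera_info takes no time and is no camera call.
- r.close_job(): hands the job in, once; it reports no verdict.
The state is a dict: "time_s": time; "joints": joint angles; "qd": joint speeds; "joint_torque": joint torques, N m; "tcp_pos": TCP position; "eef_rot": TCP orientation; "contact_force": force on the tool from outside, world axes, zero at the start; "moment": the same for the moment, N m; "gripper_width": finger opening in m.
Only numpy, scipy, OpenCV 4.12 (cv2) and the standard library are available. Lean on these libraries where they do the work, as an engineer would, in place of code of your own. Each camera call takes 0.05 s, during which the arm holds its last target.

TASK

Press lightly on the thin blue sample panel and slide it along its channel until its front end sticks out at least 25 mm past the front edge of the wooden block, then take it by that overhanging end and lay it flat, face up and centred across the two bars of the drying stand, between the yellow pins, and let go. The enamel is fresh, so never press the panel hard against the block; do not drop it or let it fall, and leave the other things on the table where they are.

Things in the scene. Friction and masses are not known exactly. Their poses are not given: they have to be found in the camera images.
- panel: Blue enamelled aluminium strip with yellow and white pinstripes, 140 (its x) x 44 (y) x 3 mm thick, about 60 g (varies). Origin: centre of its underside; z up. It lies in the channel of the block, its -x end towards the block's front edge. The channel walls hide its sides. Pressing it against the block (bed) with more than 18 N marks the enamel.
- panel_lead (a point): Middle of the panel's -x (leading) end, at its underside: 70 mm from the panel's origin along its -x.
- block: Wooden feed block fixed to the table, 190 (x) x 116 (y) mm. Origin: centre of its underside. Its front edge (-x end) faces roughly to the robot. A straight channel 46 mm wide runs along its x in the middle, open at both ends, its floor 60 mm above the table; its dark side walls are 12 mm thick and 3 mm high, flush with the panel's top.
- shoe_face (a point): Face of the red sprung shoe, 28 mm long, in the channel's +y wall (block x = -44 to -16 mm). It pushes the panel against the -y wall with about 5 N, so sliding drags by about 2 N beyond the friction made by pressing: too light a press slips over it, about 10 N carries it. With no panel it comes 3 mm into the channel. Its aluminium housing, 44 to 58 mm from the channel's middle, stands 10 mm above the floor.
- block_edge (a point): Middle of the block's front edge at channel-floor height (60 mm above the table); the panel is slid out over it, towards the block's -x.
- bed: Waxed plywood channel floor of the block, rigid, smooth (friction about 0.2 against the panel's underside; the enamelled top grips better, about 0.6): 190 x 116 x 10 mm, its top is the channel floor. Origin: centre of its underside, 50 mm above the table.
- stand: Drying stand fixed to the table: dark base plate 110 x 110 x 10 mm, two flat aluminium bars along its y, at x = -30 and +30 mm, each 8 mm wide and 100 mm long, bar tops 65 mm above the table, open below. On each bar two yellow pins of 6 mm diameter, 14 mm high, stand at y = -31 and +31 mm (56 mm clear between them); the panel goes between the pins, its length along the stand's x. Origin: centre of its underside. Its -x side faces roughly to the robot.
- stand_mid (a point): Middle of the stand at the height of the bar tops (65 mm above the table); the panel's origin belongs here.
- tin_small: Bystander: red tin, 46 mm across, 42 mm high, origin at its underside.
- tin_yellow: Bystander: yellow tin, 64 mm across, 70 mm high, origin at its underside.
- tin_green: Bystander: green tin, 64 mm across, 70 mm high, origin at its underside.
- tape: Bystander: yellow tape ring, 90 mm across, 24 mm high, origin at its underside.
- brush: Bystander: paint brush lying on the table.
- spare: Bystander: green sample panel lying on the table, 50 x 110 x 4 mm, origin at its underside.
- plaque: Bystander: round black plaque lying on the table, 130 mm across, 5 mm thick, origin at its underside.
There are look-alikes about, which are no part of the job. Several things have the shape of the panel; the one meant has the colours described above.

How it is judged:
By the outcome, as a careful person would: the job done as asked, in the order asked, and still so for the second after the job is handed in, with the robot touching nothing.
It also fails if it takes over 72 s, if anything falls off the work surface, if the arm or the gripper's body presses on something with over 40 N, if the wrist force passes 120 N, or if a joint passes its speed limit or range.

## Working session

There is one attempt and no reset: what is moved stays moved. The work goes in short steps, Python scripts to look and compute and a tool call to move; the robot and the scene stay as the last step left them, time stands still between calls to the robot, and variables do not carry over. Pictures are saved under pics/ and viewed, and the job is handed in when it is done.

Besides the shell and the picture viewer there is one more tool, called after "Emit:" by a JSON object that holds its "name" and its "arguments". apply_moves: Moves the arm, as the interface text tells. Its arguments: {"type":"object","properties":{"deltas":{"type":"array","items":{"type":"object","properties":{"tx":{"type":"number"},"ty":{"type":"number"},"tz":{"type":"number"},"turn":{"type":"number"},"gripper":{"type":"number"}}}},"newtons":{"type":"number"}},"required":["deltas"]}

```bash
mkdir -p pics; ls
python3 - <<'E'
from plant import r,capture,camera_info
import cv2,numpy as np
print(r.get_state())
for n in ["scene","side","wrist"]:
    p,d=capture(n); cv2.imwrite(f"pics/{n}0.png",p[:,:,::-1]); np.save(f"pics/{n}0.npy",d)
    print(n,camera_info(n))
E
```

```text
pics
{'time_s': 0.0, 'joints': array([-5.30515093e+01,  2.05911544e+01,  6.35264496e-01, -2.26946079e-02,
       -7.01359749e+01, -1.65055294e+01]), 'qd': array([-0.00409572,  0.0236263 , -0.09595141,  0.06323424,  0.02949304,
        0.07007109]), 'joint_torque': array([ 1.41250261e-03, -5.82724857e+01,  2.93059909e+01,  6.99716270e+00,
        6.90697329e-03, -1.72044456e-04]), 'tcp_pos': array([ 0.23557863, -0.63206846,  0.24262906]), 'eef_rot': array([-8.99058588e+01,  5.64702031e-03,  2.04352375e+01]), 'contact_force': array([-0.03002189, -1.07208452,  1.12030744]), 'moment': array([ 0.0321453 ,  0.02490153, -0.03083381]), 'gripper_width': 0.08739591281586832}
scene {'K': array([[447.98594498,   0.        , 277.4232805 ],
       [  0.        , 447.98594498, 212.96243662],
       [  0.        ,   0.        ,   1.        ]]), 'eye': array([1.34849845, 0.53511199, 0.81882781]), 'orientation': array([ 54.14571531,  -0.55953226, 122.69462933])}
side {'K': array([[424.38696124,   0.        , 280.04330016],
       [  0.        , 424.38696124, 206.32646427],
       [  0.        ,   0.        ,   1.        ]]), 'eye': array([-0.04384461,  0.84351801,  0.90720678]), 'orientation': array([  50.92864288,   -0.73837387, -144.98981635])}
wrist {'K': array([[293.41402794,   0.        , 279.89889599],
       [  0.        , 293.41402794, 208.58815455],
       [  0.        ,   0.        ,   1.        ]]), 'tool_from_camera': array([[ 2.92760253e-04, -9.65029803e-01, -2.62140028e-01,
        -7.07148147e-02],
       [ 2.17999660e-05,  2.62140046e-01, -9.65029842e-01,
        -1.42151947e-01],
       [ 9.99999957e-01,  2.76807737e-04,  9.77818031e-05,
        -2.58842043e-04],
       [ 0.00000000e+00,  0.00000000e+00,  0.00000000e+00,
         1.00000000e+00]])}
```

View pics/scene0.png

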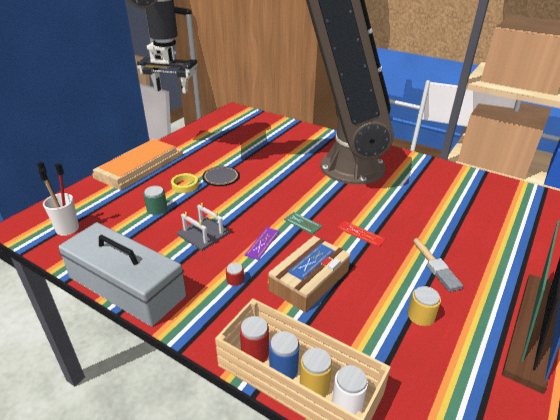

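View pics/side0.png

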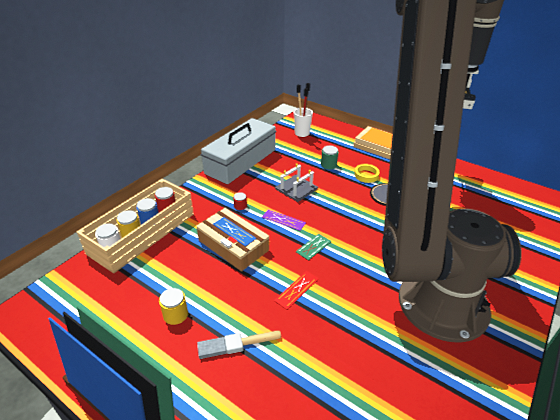

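View pics/wrist0.png

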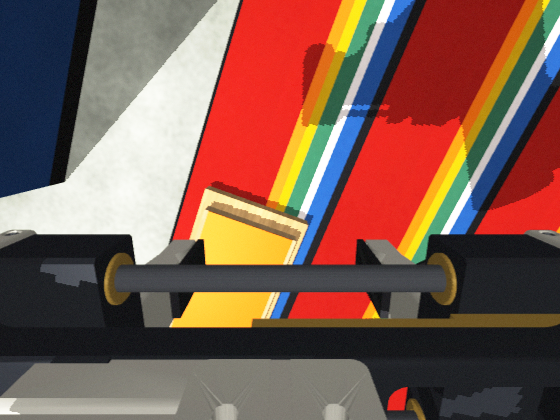

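```bash
cat > h.py <<'E'
import numpy as np,cv2
from scipy.spatial.transform import Rotation as R
from plant import r,capture,camera_info
def campose(n,st=None):
    i=camera_info(n)
    if n=="wrist":
        st=st or r.get_state(); T=np.eye(4);T[:3,:3]=R.from_euler('xyz',st['eef_rot'],degrees=True).as_matrix();T[:3,3]=st['tcp_pos']
        M=T@i['tool_from_camera']; return i['K'],M[:3,:3],M[:3,3]
    return i['K'],R.from_euler('xyz',i['orientation'],degrees=True).as_matrix(),i['eye']
def cloud(n,d,st=None):
    K,Rm,t=campose(n,st); v,u=np.mgrid[0:d.shape[0],0:d.shape[1]]
    P=np.stack([(u-K[0,2])/K[0,0]*d,-(v-K[1,2])/K[1,1]*d,-d],-1)
    return P@Rm.T+t
def proj(n,X,st=None):
    K,Rm,t=campose(n,st); c=(np.atleast_2d(X)-t)@Rm
    return np.stack([K[0,0]*c[:,0]/-c[:,2]+K[0,2],-K[1,1]*c[:,1]/-c[:,2]+K[1,2]],-1)
def ray(n,uv,z,st=None):
    K,Rm,t=campose(n,st); uv=np.atleast_2d(uv)
    w=np.stack([(uv[:,0]-K[0,2])/K[0,0],-(uv[:,1]-K[1,2])/K[1,1],-np.ones(len(uv))],-1)@Rm.T
    return t+w*((z-t[2])/w[:,2])[:,None]
E
python3 - <<'E'
from h import *
for n,b in [("scene",(160,180,360,310)),("side",(190,150,330,280))]:
    p=cv2.imread(f"pics/{n}0.png"); u0,v0,u1,v1=b
    cv2.imwrite(f"pics/{n}0c.png",cv2.resize(p[v0:v1,u0:u1],None,fx=4 if n=="scene" else 4.5,fy=4 if n=="scene" else 4.5,interpolation=cv2.INTER_CUBIC))
    d=np.load(f"pics/{n}0.npy"); C=cloud(n,d)
    hsv=cv2.cvtColor(p,cv2.COLOR_BGR2HSV)
    m=(C[...,2]>.05)&(C[...,2]<.09)&(C[...,0]>.3)&(C[...,0]<.95)&(np.abs(C[...,1])<.5)
    blue=m&(hsv[...,0]>98)&(hsv[...,0]<118)&(hsv[...,1]>120)
    for nm,mm in (("blue",blue),("all",m)):
        q,l,s,c=cv2.connectedComponentsWithStats(mm.astype(np.uint8))
        for i in range(1,q):
            if s[i,4]>40:
                P=C[l==i]; print(n,nm,s[i],P.mean(0).round(4),np.median(P[:,2]),cv2.minAreaRect((P[:,:2]*1000).astype(np.float32)))
E
```

```text
scene blue [288 244  46  36 388] [0.596  0.1581 0.0636] 0.06368156787946128 ((590.174072265625, 156.99671936035156), (46.464996337890625, 138.1292266845703), 84.1714859008789)
scene blue [269 345  30  24 344] [0.8796 0.2567 0.0699] 0.07006913596482606 ((875.357421875, 252.68026733398438), (27.838680267333984, 57.97607421875), 26.629878997802734)
scene all [143 185  22  18 279] [ 0.5877 -0.3913  0.0655] 0.0682974092757469 ((581.90087890625, -395.7955322265625), (63.57571792602539, 62.356258392333984), 88.54572296142578)
scene all [197 203  26  19 136] [ 0.5687 -0.1889  0.0638] 0.06397804832361281 ((567.2262573242188, -190.1772918701172), (102.04766845703125, 12.321170806884766), 81.71412658691406)
scene all [181 212  26  20 141] [ 0.628  -0.1968  0.0638] 0.06381637171672994 ((625.8946533203125, -201.52757263183594), (102.29442596435547, 11.59305477142334), 81.44236755371094)
scene all [ 268  236   83   62 2622] [0.6048 0.1608 0.0617] 0.06190234220970048 ((594.9185791015625, 157.2963104248047), (118.78193664550781, 195.92779541015625), 82.80389404296875)
scene all [  59  251  125   62 
[... 1746 characters left out ...]
94 170  20  18  94] [ 0.5667 -0.188   0.0634] 0.06326740232345174 ((567.7033081054688, -189.12814331054688), (100.2978515625, 13.652326583862305), 80.89898681640625)
side all [  77  179  115   82 3012] [0.8487 0.298  0.073 ] 0.07445698595686717 ((858.9452514648438, 282.3377685546875), (137.76168823242188, 323.6244812011719), 0.04881704971194267)
side all [ 197  208   73   52 1879] [0.5881 0.1644 0.0609] 0.06116333679400454 ((595.8070068359375, 157.9784698486328), (120.28363037109375, 195.33433532714844), 83.65308380126953)
side all [159 288  27  25 512] [0.5462 0.4442 0.0664] 0.06863893485720085 ((550.425048828125, 441.628173828125), (62.56863784790039, 60.589332580566406), 36.6872673034668)
```

View pics/scene0c.png

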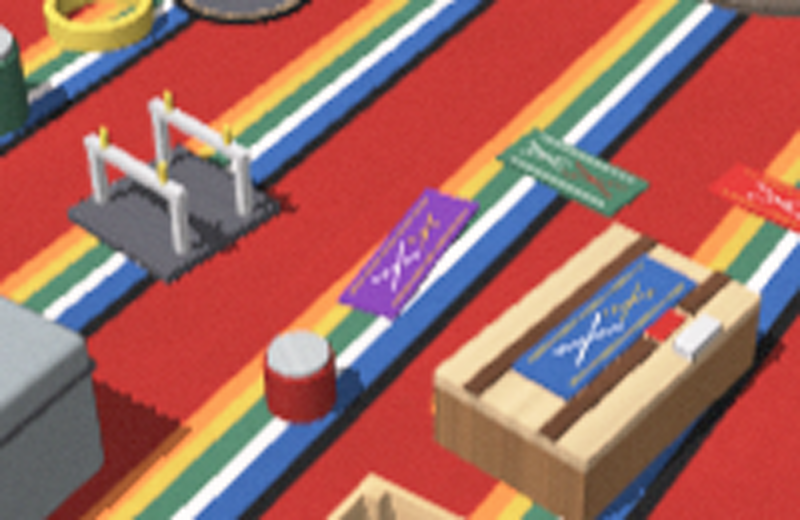

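View pics/side0c.png

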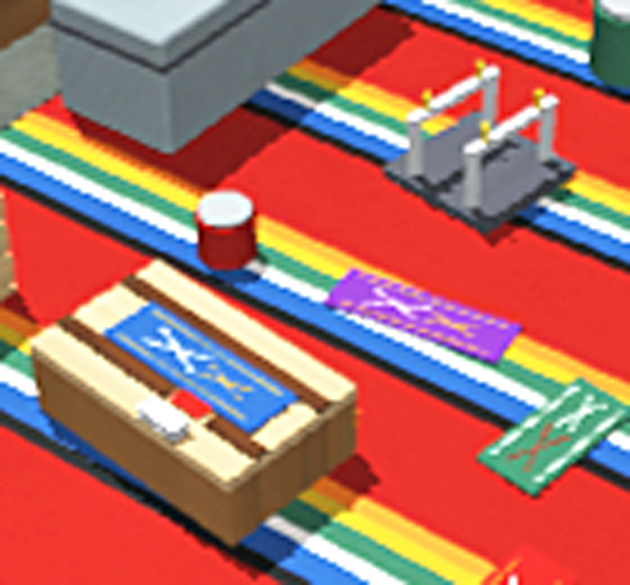

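Candidates (scene image):
- blue strip in the block's channel at (312,262)
- purple strip at (262,243)
- green spare at (303,222)
- red strip at (360,233)
- blue and orange items further off

I choose (312,262). The close crop shows it is blue with yellow and white pinstripes, lying in the channel beside the red shoe. I'll look at the stand with the wrist camera first, then the block.

```bash
cat >> h.py <<'E'
def go(x,y,z,yaw):
    st=r.get_state(); A=R.from_euler('xyz',st['eef_rot'],degrees=True).as_matrix()
    d=A.T@(np.array([x,y,z])-st['tcp_pos'])
    cy=np.degrees(np.arctan2(A[1,0],A[0,0])); dy=(yaw-cy+180)%360-180
    print("t",round(st['time_s'],2),"pos",st['tcp_pos'].round(4),"yaw",round(cy,2),"| tx,ty,tz",d.round(4),"turn",round(-np.radians(dy),4),"j",st['joints'].round(0),"F",st['contact_force'].round(2))
E
python3 -c "
from h import *
go(.505,-.18,.245,171.5)"
```

```text
t 0.15 pos [ 0.2356 -0.6322  0.2428] yaw 20.44 | tx,ty,tz [ 0.4103 -0.0018  0.3296] turn -2.6365 j [-53.  21.   1.  -0. -70. -17.] F [-0.28  0.18 -0.81]
```

Emit:
{"name": "apply_moves", "arguments": {"deltas": [{"tx": 0.41,"tz": 0.33,"turn": -2.6},{"tx": 0.41,"tz": 0.33,"turn": -2.6},{"tx": 0.41,"tz": 0.33,"turn": -2.6},{"tx": 0.41,"tz": 0.33,"turn": -2.6},{"tx": 0.41,"tz": 0.33,"turn": -2.6}]}}

```text
invalid input at $.deltas[0]: expected keys tx, ty, tz, turn, gripper
```

```bash
python3 -c "
from h import *
go(.505,-.18,.245,171.5)"
```

```text
t 0.15 pos [ 0.2356 -0.6322  0.2428] yaw 20.44 | tx,ty,tz [ 0.4103 -0.0018  0.3296] turn -2.6365 j [-53.  21.   1.  -0. -70. -17.] F [-0.28  0.18 -0.81]
```

Emit:
{"name": "apply_moves", "arguments": {"deltas": [{"tx": 0.41,"ty": 0,"tz": 0.33,"turn": -2.6,"gripper": 0.0876},{"tx": 0.41,"ty": 0,"tz": 0.33,"turn": -2.6,"gripper": 0.0876},{"tx": 0.41,"ty": 0,"tz": 0.33,"turn": -2.6,"gripper": 0.0876},{"tx": 0.41,"ty": 0,"tz": 0.33,"turn": -2.6,"gripper": 0.0876},{"tx": 0.41,"ty": 0,"tz": 0.33,"turn": -2.6,"gripper": 0.0876}]}}

```text
time_s: 0.65
tcp_pos: [0.364, -0.4158, 0.2434]
eef_rot: [-90.0, -0.0, 63.8]
contact_force: [0.6, -0.2, 1.1]
gripper_width: 0.0876
```

```bash
python3 -c "
from h import *
go(.505,-.18,.245,171.5)"
```

```text
t 0.65 pos [ 0.364  -0.4158  0.2434] yaw 63.75 | tx,ty,tz [ 0.2738 -0.0016 -0.0222] turn -1.8806 j [-28.   9. -15.  -0. -66.   2.] F [ 0.56 -0.16  1.09]
```

Emit:
{"name": "apply_moves", "arguments": {"deltas": [{"tx": 0.27,"ty": 0,"tz": -0.02,"turn": -1.88,"gripper": 0.0876},{"tx": 0.27,"ty": 0,"tz": -0.02,"turn": -1.88,"gripper": 0.0876},{"tx": 0.27,"ty": 0,"tz": -0.02,"turn": -1.88,"gripper": 0.0876},{"tx": 0.27,"ty": 0,"tz": -0.02,"turn": -1.88,"gripper": 0.0876},{"tx": 0.27,"ty": 0,"tz": -0.02,"turn": -1.88,"gripper": 0.0876}]}}

```text
time_s: 1.15
tcp_pos: [0.4921, -0.2009, 0.2438]
eef_rot: [-90.0, 0.0, 106.8]
contact_force: [0.9, -0.1, -0.2]
gripper_width: 0.0874
```

```bash
python3 -c "
from h import *
go(.505,-.18,.245,171.5)"
```

```text
t 1.15 pos [ 0.4921 -0.2009  0.2438] yaw 106.75 | tx,ty,tz [ 0.0163 -0.0012 -0.0183] turn -1.1301 j [ -1.   7. -17.  -0. -66.  18.] F [ 0.94 -0.15 -0.15]
```

Emit:
{"name": "apply_moves", "arguments": {"deltas": [{"tx": 0.016,"ty": 0,"tz": -0.018,"turn": -1.13,"gripper": 0.0876},{"tx": 0.016,"ty": 0,"tz": -0.018,"turn": -1.13,"gripper": 0.0876},{"tx": 0.016,"ty": 0,"tz": -0.018,"turn": -1.13,"gripper": 0.0876},{"tx": 0.016,"ty": 0,"tz": -0.018,"turn": -1.13,"gripper": 0.0876},{"tx": 0.016,"ty": 0,"tz": -0.018,"turn": -1.13,"gripper": 0.0876}]}}

```text
time_s: 1.65
tcp_pos: [0.5042, -0.1822, 0.2433]
eef_rot: [-90.0, -0.0, 149.7]
contact_force: [-0.1, -0.0, 0.0]
gripper_width: 0.0876
```

Emit:
{"name": "apply_moves", "arguments": {"deltas": [{"tx": 0,"ty": 0,"tz": 0,"turn": -0.38,"gripper": 0.0876},{"tx": 0,"ty": 0,"tz": 0,"turn": -0.38,"gripper": 0.0876},{"tx": 0,"ty": 0,"tz": 0,"turn": -0.38,"gripper": 0.0876},{"tx": 0,"ty": 0,"tz": 0,"turn": -0.38,"gripper": 0.0876},{"tx": 0,"ty": 0,"tz": 0,"turn": -0.38,"gripper": 0.0876}]}}

```text
time_s: 2.15
tcp_pos: [0.5042, -0.1824, 0.2434]
eef_rot: [-90.0, -0.0, 171.0]
contact_force: [0.7, -0.0, -0.4]
gripper_width: 0.0874
```

Run:
```python
from h import *
import json
st=r.get_state(); p,d=capture("wrist"); cv2.imwrite("pics/w1.png",p[:,:,::-1]); np.savez("pics/w1.npz",d=d,pos=st['tcp_pos'],rot=st['eef_rot'])
go(.49,.17,.245,173)
```

```text
t 2.2 pos [ 0.5042 -0.1824  0.2435] yaw 170.99 | tx,ty,tz [ 0.0692 -0.0015 -0.3459] turn -0.0351 j [  1.   7. -17.  -0. -66.  80.] F [-0.67 -0.4  -0.33]
```

View pics/w1.png

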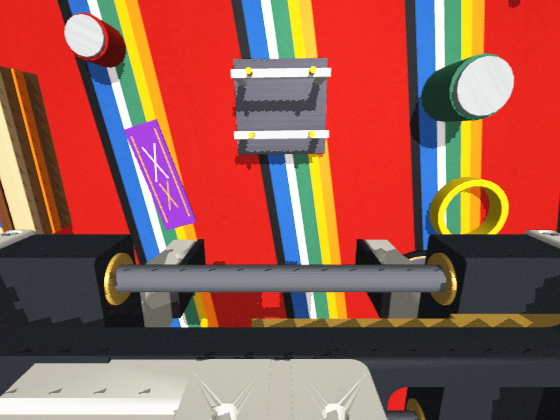

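Wrist view: the stand is at (280,105), with bars at rows 73 and 134 and four yellow pins. The purple look-alike is at (160,175). Next, the block.

Emit:
{"name": "apply_moves", "arguments": {"deltas": [{"tx": 0.07,"ty": 0,"tz": -0.345,"turn": -0.035,"gripper": 0.0876},{"tx": 0.07,"ty": 0,"tz": -0.345,"turn": -0.035,"gripper": 0.0876},{"tx": 0.07,"ty": 0,"tz": -0.345,"turn": -0.035,"gripper": 0.0876},{"tx": 0.07,"ty": 0,"tz": -0.345,"turn": -0.035,"gripper": 0.0876},{"tx": 0.07,"ty": 0,"tz": -0.345,"turn": -0.035,"gripper": 0.0876}]}}

```text
time_s: 2.7
tcp_pos: [0.4925, 0.0691, 0.2439]
eef_rot: [-90.0, 0.0, 173.0]
contact_force: [1.4, 0.0, -0.1]
gripper_width: 0.0875
```

Emit:
{"name": "apply_moves", "arguments": {"deltas": [{"tx": 0.02,"ty": 0,"tz": -0.1,"turn": -0.01,"gripper": 0.0876},{"tx": 0.02,"ty": 0,"tz": -0.1,"turn": -0.01,"gripper": 0.0876},{"tx": 0.02,"ty": 0,"tz": -0.1,"turn": -0.01,"gripper": 0.0876},{"tx": 0.02,"ty": 0,"tz": -0.1,"turn": -0.01,"gripper": 0.0876}]}}

```text
time_s: 3.1
tcp_pos: [0.4847, 0.1702, 0.2433]
eef_rot: [-90.0, -0.0, 173.8]
contact_force: [0.3, 0.6, -0.8]
gripper_width: 0.0877
```

```bash
cat >> h.py <<'E'
def snap(tag):
    st=r.get_state(); p,d=capture("wrist"); cv2.imwrite(f"pics/{tag}.png",p[:,:,::-1]); np.savez(f"pics/{tag}.npz",d=d,pos=st['tcp_pos'],rot=st['eef_rot'])
def load(tag):
    z=np.load(f"pics/{tag}.npz"); st=dict(tcp_pos=z['pos'],eef_rot=z['rot']); return cv2.imread(f"pics/{tag}.png"),z['d'],st,cloud("wrist",z['d'],st)
E
python3 - <<'E'
from h import *
snap("w2"); go(.49,.17,.245,173)
for tag in("w1","w2"):
    p,d,st,C=load(tag); hsv=cv2.cvtColor(p,cv2.COLOR_BGR2HSV)
    v=np.mgrid[0:420,0:560][0]
    m=(C[...,2]>.052)&(C[...,2]<.075)&(v<235)
    b=m&(hsv[...,0]>98)&(hsv[...,0]<125)&(hsv[...,1]>120)
    for nm,mm in (("blue",b),("all",m)):
        q,l,s,c=cv2.connectedComponentsWithStats(mm.astype(np.uint8))
        for i in range(1,q):
            if s[i,4]>60:
                P=C[l==i]; print(tag,nm,s[i],P.mean(0).round(4),np.median(P[:,2]).round(4),cv2.minAreaRect((P[:,:2]*1000).astype(np.float32)))
E
```

```text
t 3.15 pos [0.4848 0.1691 0.2434] yaw 173.72 | tx,ty,tz [-0.0051 -0.0016 -0.0014] turn 0.0125 j [ 41.   5. -19.  -0. -65.  43.] F [ 0.19  0.18 -0.61]
w1 all [ 442   53   71   68 3635] [ 0.5826 -0.3963  0.0687] 0.0707 ((581.99853515625, -399.21295166015625), (63.06768035888672, 59.8344612121582), 2.0871386528015137)
w1 all [230  68 100  12 938] [ 0.6268 -0.2021  0.0653] 0.0659 ((627.500244140625, -202.02426147460938), (99.64606475830078, 8.302021980285645), 81.70684051513672)
w1 all [   0   80   43  154 3251] [0.566  0.1094 0.0598] 0.0607 ((586.4751586914062, 108.26924133300781), (43.26414489746094, 168.93226623535156), 76.41365814208984)
w1 all [234 130  95   9 677] [ 0.5682 -0.1938  0.066 ] 0.066 ((568.1109008789062, -194.0200958251953), (99.7479248046875, 7.941872596740723), 81.92745208740234)
w2 blue [ 262   17   46  146 4951] [0.5933 0.1539 0.064 ] 0.064 ((588.5294189453125, 154.45249938964844), (43.724098205566406, 139.66500854492188), 83.34481811523438)
w2 all [  223     0   121   180 20132] [0.5932 0.1557 0.0628] 0.0629 ((587.257080078125, 156.2152099609375), (116.45494079589844, 174.24136352539062), 83.17619323730469)
w2 all [   0  129   67   59 3157] [0.5532 0.4294 0.068 ] 0.0704 ((551.5914916992188, 432.9501037597656), (57.65913391113281, 63.49665069580078), 69.65662384033203)
```

View pics/w2.png

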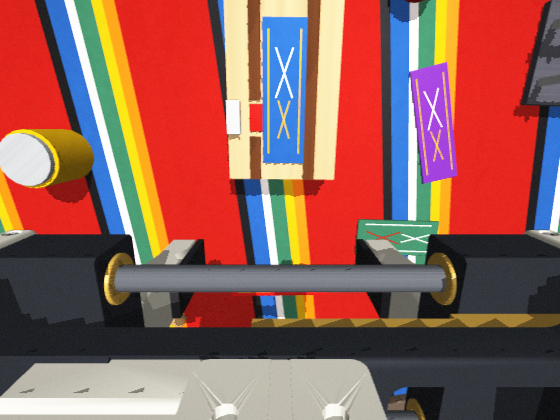

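Wrist view: the blue panel is in the channel at (285,90), red shoe at (255,118), and the block's front edge at row 180. The leading end is about 18 mm behind that edge. Next I close the jaws, turn them along the channel, and move above the panel.

```bash
python3 -c "
from h import *
go(.6035,.1535,.12,83.3)"
```

```text
t 3.15 pos [0.4848 0.1691 0.2434] yaw 173.72 | tx,ty,tz [-0.1197  0.1233  0.0025] turn 1.5781 j [ 41.   5. -19.  -0. -65.  43.] F [ 0.19  0.18 -0.61]
```

Emit:
{"name": "apply_moves", "arguments": {"deltas": [{"tx": -0.12,"ty": 0.08,"tz": 0.0025,"turn": 1.578,"gripper": 0},{"tx": -0.12,"ty": 0.08,"tz": 0.0025,"turn": 1.578,"gripper": 0},{"tx": -0.12,"ty": 0.08,"tz": 0.0025,"turn": 1.578,"gripper": 0},{"tx": -0.12,"ty": 0.08,"tz": 0.0025,"turn": 1.578,"gripper": 0},{"tx": -0.12,"ty": 0.08,"tz": 0.0025,"turn": 1.578,"gripper": 0}], "newtons": 10}}

```text
time_s: 3.65
tcp_pos: [0.6045, 0.1504, 0.1612]
eef_rot: [-89.8, -0.0, 130.1]
contact_force: [-0.5, -0.4, 0.8]
gripper_width: 0.0533
```

Emit:
{"name": "apply_moves", "arguments": {"deltas": [{"tx": 0,"ty": 0,"tz": 0,"turn": 0.828,"gripper": 0},{"tx": 0,"ty": 0,"tz": 0,"turn": 0.828,"gripper": 0},{"tx": 0,"ty": 0,"tz": 0,"turn": 0.828,"gripper": 0},{"tx": 0,"ty": 0,"tz": 0,"turn": 0.828,"gripper": 0},{"tx": 0,"ty": 0,"tz": 0,"turn": 0.828,"gripper": 0}]}}

```text
time_s: 4.15
tcp_pos: [0.6042, 0.1512, 0.1636]
eef_rot: [-90.0, 0.0, 87.2]
contact_force: [0.1, -0.3, 0.4]
gripper_width: 0.0132
```

```bash
python3 -c "
from h import *
go(.6035,.1535,.10,83.3)"
```

```text
t 4.15 pos [0.6042 0.1512 0.1636] yaw 87.23 | tx,ty,tz [0.0023 0.0636 0.0008] turn 0.0685 j [ 32.  19. -12.   0. -58. -35.] F [ 0.06 -0.26  0.43]
```

Emit:
{"name": "apply_moves", "arguments": {"deltas": [{"tx": 0.002,"ty": 0.06,"tz": 0.001,"turn": 0.0685,"gripper": 0},{"tx": 0.002,"ty": 0.06,"tz": 0.001,"turn": 0.0685,"gripper": 0},{"tx": 0.002,"ty": 0.064,"tz": 0.001,"turn": 0.0685,"gripper": 0},{"tx": 0.002,"ty": 0.064,"tz": 0.001,"turn": 0.0685,"gripper": 0}]}}

```text
time_s: 4.55
tcp_pos: [0.6036, 0.1546, 0.1]
eef_rot: [-90.0, 0.0, 83.9]
contact_force: [0.0, -0.2, 0.2]
gripper_width: 0.0005
```

Run:
```python
from h import *
go(.6035,.1535,.081,83.3)
p,d=capture("side"); cv2.imwrite("pics/s2.png",cv2.resize(p[170:290,170:310,::-1],None,fx=5,fy=5))
```

```text
t 4.55 pos [0.6036 0.1546 0.1   ] yaw 83.89 | tx,ty,tz [-0.0011  0.019  -0.0001] turn 0.0104 j [ 32.  23. -16.   0. -51. -38.] F [ 0.04 -0.22  0.19]
```

View pics/s2.png

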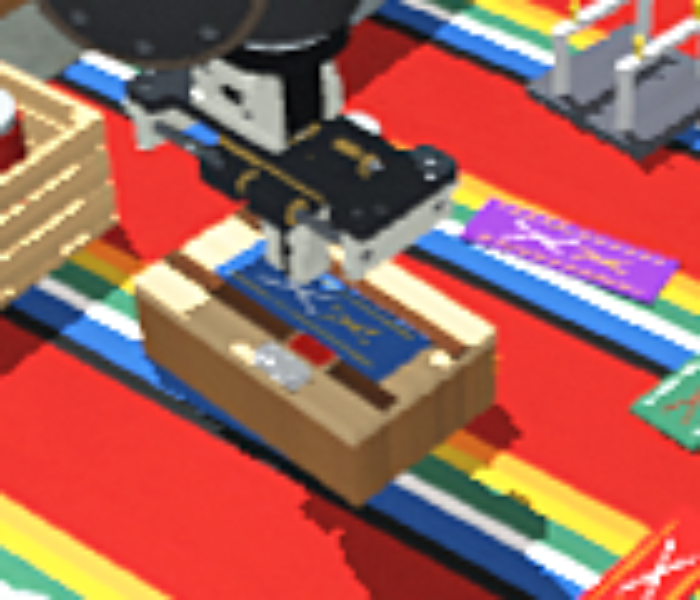

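The side crop shows the closed fingers above the panel at (305,265), clear of the walls. I'll descend slowly from here.

Emit:
{"name": "apply_moves", "arguments": {"deltas": [{"tx": -0.001,"ty": 0.01,"tz": 0,"turn": 0.01,"gripper": 0},{"tx": -0.001,"ty": 0.015,"tz": 0,"turn": 0.01,"gripper": 0},{"tx": -0.001,"ty": 0.017,"tz": 0,"turn": 0.01,"gripper": 0},{"tx": -0.001,"ty": 0.017,"tz": 0,"turn": 0.01,"gripper": 0}]}}

```text
time_s: 5.0
tcp_pos: [0.6029, 0.1543, 0.0823]
eef_rot: [-90.0, 0.0, 83.3]
contact_force: [-1.0, 1.3, 0.9]
gripper_width: 0.0004
```

Emit:
{"name": "apply_moves", "arguments": {"deltas": [{"tx": 0,"ty": 0.0005,"tz": 0,"turn": 0,"gripper": 0},{"tx": 0,"ty": 0.001,"tz": 0,"turn": 0,"gripper": 0}]}}

```text
time_s: 5.2
tcp_pos: [0.6032, 0.1545, 0.0818]
eef_rot: [-90.0, -0.0, 83.3]
contact_force: [1.1, -0.1, -0.1]
gripper_width: 0.0005
```

Emit:
{"name": "apply_moves", "arguments": {"deltas": [{"tx": 0,"ty": 0.0005,"tz": 0,"turn": 0,"gripper": 0},{"tx": 0,"ty": 0.0005,"tz": 0,"turn": 0,"gripper": 0}]}}

```text
time_s: 5.4
tcp_pos: [0.603, 0.1544, 0.0811]
eef_rot: [-90.0, -0.0, 83.3]
contact_force: [-1.0, 1.3, 0.3]
gripper_width: 0.0006
```

Emit:
{"name": "apply_moves", "arguments": {"deltas": [{"tx": 0,"ty": 0.0005,"tz": 0,"turn": 0,"gripper": 0},{"tx": 0,"ty": 0.0005,"tz": 0,"turn": 0,"gripper": 0}]}}

```text
time_s: 5.6
tcp_pos: [0.603, 0.1544, 0.0805]
eef_rot: [-90.0, -0.0, 83.3]
contact_force: [0.7, -0.2, -0.6]
gripper_width: 0.0002
```

Emit:
{"name": "apply_moves", "arguments": {"deltas": [{"tx": 0,"ty": 0.0004,"tz": 0,"turn": 0,"gripper": 0},{"tx": 0,"ty": 0.0004,"tz": 0,"turn": 0,"gripper": 0}]}}

```text
time_s: 5.8
tcp_pos: [0.6031, 0.1544, 0.0804]
eef_rot: [-90.0, -0.0, 83.3]
contact_force: [-0.6, 0.4, 2.6]
gripper_width: 0.0007
```

Contact.

Emit:
{"name": "apply_moves", "arguments": {"deltas": [{"tx": 0,"ty": 0.0003,"tz": 0,"turn": 0,"gripper": 0},{"tx": 0,"ty": 0.0003,"tz": 0,"turn": 0,"gripper": 0}]}}

```text
time_s: 6.0
tcp_pos: [0.6031, 0.1544, 0.0804]
eef_rot: [-90.0, -0.0, 83.3]
contact_force: [-1.4, -0.1, 4.5]
gripper_width: 0.0006
```

Emit:
{"name": "apply_moves", "arguments": {"deltas": [{"tx": 0,"ty": 0.0003,"tz": 0,"turn": 0,"gripper": 0},{"tx": 0,"ty": 0.0003,"tz": 0,"turn": 0,"gripper": 0}]}}

```text
time_s: 6.2
tcp_pos: [0.6031, 0.1544, 0.0804]
eef_rot: [-90.0, -0.0, 83.3]
contact_force: [-1.8, -1.2, 7.1]
gripper_width: 0.0004
```

Emit:
{"name": "apply_moves", "arguments": {"deltas": [{"tx": 0,"ty": 0.0003,"tz": 0,"turn": 0,"gripper": 0},{"tx": 0,"ty": 0.0004,"tz": 0.0,"turn": 0,"gripper": 0}]}}

```text
time_s: 6.4
tcp_pos: [0.6032, 0.1544, 0.0803]
eef_rot: [-90.0, -0.0, 83.3]
contact_force: [-4.8, -0.2, 10.1]
gripper_width: 0.0005
```

Emit:
{"name": "apply_moves", "arguments": {"deltas": [{"tx": 0,"ty": 0,"tz": 0.001,"turn": 0,"gripper": 0},{"tx": 0,"ty": 0,"tz": 0.003,"turn": 0,"gripper": 0},{"tx": 0,"ty": 0,"tz": 0.005,"turn": 0,"gripper": 0},{"tx": 0,"ty": 0,"tz": 0.007,"turn": 0,"gripper": 0}]}}

```text
time_s: 6.8
tcp_pos: [0.5978, 0.1558, 0.0804]
eef_rot: [-90.2, -0.1, 83.3]
contact_force: [3.7, 0.0, 5.1]
gripper_width: 0.0006
```

Emit:
{"name": "apply_moves", "arguments": {"deltas": [{"tx": 0,"ty": 0.0003,"tz": 0,"turn": 0,"gripper": 0},{"tx": 0,"ty": 0.0005,"tz": 0,"turn": 0,"gripper": 0}]}}

```text
time_s: 7.0
tcp_pos: [0.5975, 0.1558, 0.0803]
eef_rot: [-90.2, -0.1, 83.3]
contact_force: [-1.2, -0.4, 11.0]
gripper_width: 0.0006
```

Run:
```python
from h import *
snap("w3"); print(r.get_state()['contact_force'])
```

```text
[ 0.03162078  0.11038327 10.68088061]
```

View pics/w3.png

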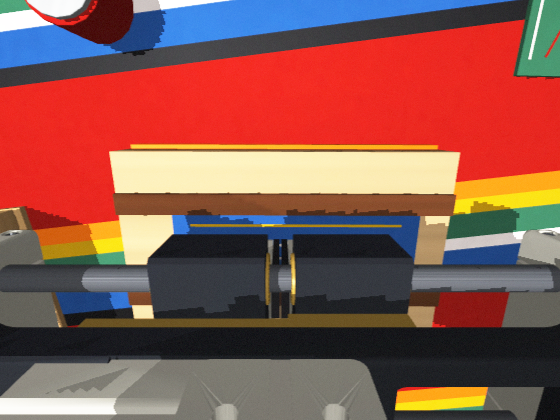

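Wrist view: the panel's leading end is at column 417 and the block's front edge at about column 446 in row 225, so it has barely moved. The press is now about 11 N, so I'll slide again.

Emit:
{"name": "apply_moves", "arguments": {"deltas": [{"tx": 0,"ty": 0,"tz": 0.002,"turn": 0,"gripper": 0},{"tx": 0,"ty": 0,"tz": 0.004,"turn": 0,"gripper": 0},{"tx": 0,"ty": 0,"tz": 0.006,"turn": 0,"gripper": 0},{"tx": 0,"ty": 0,"tz": 0.008,"turn": 0,"gripper": 0},{"tx": 0,"ty": 0,"tz": 0.01,"turn": 0,"gripper": 0}]}}

```text
time_s: 7.55
tcp_pos: [0.5883, 0.1569, 0.0804]
eef_rot: [-90.2, -0.1, 83.3]
contact_force: [3.4, -1.1, 7.3]
gripper_width: 0.0003
```

```bash
cat >> h.py <<'E'
def ends(tag,row=221):
    p=cv2.imread(f"pics/{tag}.png"); h=cv2.cvtColor(p,cv2.COLOR_BGR2HSV)[row]; m=(h[:,0]>98)&(h[:,0]<122)&(h[:,1]>120)
    idx=np.flatnonzero(m); runs=np.split(idx,np.flatnonzero(np.diff(idx)>3)+1); print([(a[0],a[-1]) for a in runs if len(a)>5])
E
python3 - <<'E'
from h import *
snap("w4"); print(r.get_state()['contact_force']); ends("w3"); ends("w4")
E
```

```text
[ 1.90158529 -1.83803369  7.13599219]
[(np.int64(173), np.int64(418))]
[(np.int64(173), np.int64(418))]
```

View pics/w4.png

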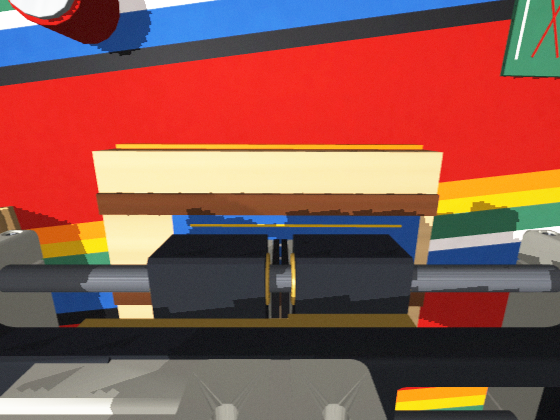

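The panel kept its place in the camera view (columns 173 to 418) while the block moved back, so it travels with the fingers and the block edge is now at about column 429. I'll continue with slightly more press.

Emit:
{"name": "apply_moves", "arguments": {"deltas": [{"tx": 0,"ty": 0.0002,"tz": 0.003,"turn": 0,"gripper": 0},{"tx": 0,"ty": 0.0003,"tz": 0.006,"turn": 0,"gripper": 0},{"tx": 0,"ty": 0.0003,"tz": 0.009,"turn": 0,"gripper": 0},{"tx": 0,"ty": 0.0003,"tz": 0.012,"turn": 0,"gripper": 0},{"tx": 0,"ty": 0.0003,"tz": 0.015,"turn": 0,"gripper": 0}]}}

```text
time_s: 8.1
tcp_pos: [0.5735, 0.1587, 0.0803]
eef_rot: [-90.3, -0.1, 83.3]
contact_force: [3.2, -2.6, 8.3]
gripper_width: 0.0006
```

Run:
```python
from h import *
snap("w5"); print(r.get_state()['contact_force'],r.get_state()['tcp_pos']);  ends("w5")
```

```text
[ 2.31548021 -1.31008284  8.85636923] [0.57312691 0.15873171 0.08031579]
[(np.int64(173), np.int64(419))]
```

Emit:
{"name": "apply_moves", "arguments": {"deltas": [{"tx": 0,"ty": 0.0001,"tz": 0.003,"turn": 0,"gripper": 0},{"tx": 0,"ty": 0.0002,"tz": 0.006,"turn": 0,"gripper": 0},{"tx": 0,"ty": 0.0002,"tz": 0.009,"turn": 0,"gripper": 0},{"tx": 0,"ty": 0.0002,"tz": 0.012,"turn": 0,"gripper": 0},{"tx": 0,"ty": 0.0002,"tz": 0.015,"turn": 0,"gripper": 0}]}}

```text
time_s: 8.65
tcp_pos: [0.5588, 0.1605, 0.0803]
eef_rot: [-90.3, -0.1, 83.3]
contact_force: [2.9, -2.5, 11.7]
gripper_width: 0.0004
```

Emit:
{"name": "apply_moves", "arguments": {"deltas": [{"tx": 0,"ty": 0.0001,"tz": 0.003,"turn": 0,"gripper": 0},{"tx": 0,"ty": 0.0001,"tz": 0.006,"turn": 0,"gripper": 0},{"tx": 0,"ty": 0.0001,"tz": 0.009,"turn": 0,"gripper": 0},{"tx": 0,"ty": 0.0001,"tz": 0.012,"turn": 0,"gripper": 0}]}}

```text
time_s: 9.05
tcp_pos: [0.5469, 0.1619, 0.0803]
eef_rot: [-90.3, -0.1, 83.3]
contact_force: [3.8, -3.5, 11.8]
gripper_width: 0.0003
```

Run:
```python
from h import *
snap("w6"); print(r.get_state()['contact_force'],r.get_state()['tcp_pos']);  ends("w6")
```

```text
[ 2.67658349 -2.41672591 11.74159515] [0.54654816 0.16193388 0.08030845]
[(np.int64(173), np.int64(419))]
```

View pics/w6.png

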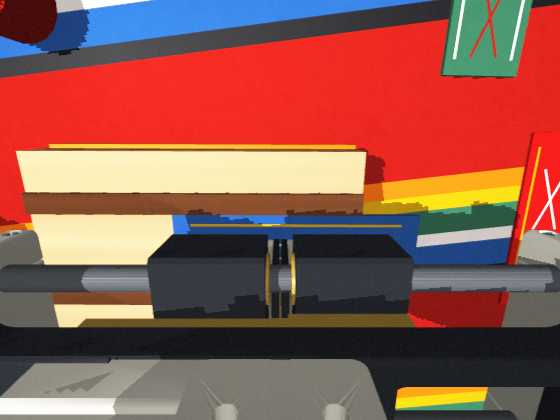

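The leading end is at column 419 and the block edge at about column 362, so the overhang is about 32 mm. I'll slide a few more mm, then lift off gently.

Emit:
{"name": "apply_moves", "arguments": {"deltas": [{"tx": 0,"ty": 0,"tz": 0.002,"turn": 0,"gripper": 0},{"tx": 0,"ty": 0,"tz": 0.004,"turn": 0,"gripper": 0},{"tx": 0,"ty": -0.001,"tz": 0.004,"turn": 0,"gripper": 0},{"tx": 0,"ty": -0.003,"tz": 0.004,"turn": 0,"gripper": 0},{"tx": 0,"ty": -0.03,"tz": 0.004,"turn": 0,"gripper": 0}]}}

```text
time_s: 9.6
tcp_pos: [0.538, 0.1605, 0.1051]
eef_rot: [-89.7, 0.2, 83.2]
contact_force: [0.9, 0.8, 0.2]
gripper_width: 0.0007
```

```bash
python3 -c "
from h import *
go(.45,.172,.20,173.3)"
```

```text
t 9.6 pos [0.538  0.1605 0.1051] yaw 83.21 | tx,ty,tz [ 0.0006 -0.0944  0.0893] turn -1.5723 j [ 37.  18. -24.  -0. -49. -43.] F [0.92 0.76 0.2 ]
```

Emit:
{"name": "apply_moves", "arguments": {"deltas": [{"tx": 0,"ty": -0.04,"tz": 0.02,"turn": -0.15,"gripper": 0},{"tx": 0,"ty": -0.094,"tz": 0.06,"turn": -1.572,"gripper": 0.0876},{"tx": 0,"ty": -0.094,"tz": 0.089,"turn": -1.572,"gripper": 0.0876},{"tx": 0,"ty": -0.094,"tz": 0.089,"turn": -1.572,"gripper": 0.0876},{"tx": 0,"ty": -0.094,"tz": 0.089,"turn": -1.572,"gripper": 0.0876}]}}

```text
time_s: 10.1
tcp_pos: [0.451, 0.1724, 0.2029]
eef_rot: [-90.1, -0.0, 126.7]
contact_force: [-0.1, 0.3, -0.7]
gripper_width: 0.0268
```

Emit:
{"name": "apply_moves", "arguments": {"deltas": [{"tx": 0,"ty": 0,"tz": 0,"turn": -0.82,"gripper": 0.0876},{"tx": 0,"ty": 0,"tz": 0,"turn": -0.82,"gripper": 0.0876},{"tx": 0,"ty": 0,"tz": 0,"turn": -0.82,"gripper": 0.0876},{"tx": 0,"ty": 0,"tz": 0,"turn": -0.82,"gripper": 0.0876},{"tx": 0,"ty": 0,"tz": 0,"turn": -0.82,"gripper": 0.0876}]}}

```text
time_s: 10.6
tcp_pos: [0.4515, 0.172, 0.2015]
eef_rot: [-90.0, -0.1, 169.6]
contact_force: [0.5, 0.1, -0.4]
gripper_width: 0.0669
```

```bash
python3 -c "
from h import *
go(.45,.172,.20,173.3)"
```

```text
t 10.6 pos [0.4515 0.172  0.2015] yaw 169.56 | tx,ty,tz [0.0015 0.0015 0.0002] turn -0.0653 j [ 44.   4. -26.  -0. -59.  35.] F [ 0.53  0.14 -0.37]
```

Emit:
{"name": "apply_moves", "arguments": {"deltas": [{"tx": 0.001,"ty": 0,"tz": 0,"turn": -0.065,"gripper": 0.0876},{"tx": 0.001,"ty": 0,"tz": 0,"turn": -0.065,"gripper": 0.0876},{"tx": 0.001,"ty": 0,"tz": 0,"turn": -0.065,"gripper": 0.0876}]}}

```text
time_s: 10.9
tcp_pos: [0.4508, 0.1723, 0.2018]
eef_rot: [-90.0, -0.0, 172.8]
contact_force: [-0.5, -0.4, 0.3]
gripper_width: 0.0866
```

```bash
cat >> h.py <<'E'
def meas(tag,lo=.052,hi=.075,vmax=235,amin=100):
    p,d,st,C=load(tag); hsv=cv2.cvtColor(p,cv2.COLOR_BGR2HSV)
    v=np.mgrid[0:420,0:560][0]; m=(C[...,2]>lo)&(C[...,2]<hi)&(v<vmax)
    b=m&(hsv[...,0]>98)&(hsv[...,0]<125)&(hsv[...,1]>120)
    for nm,mm in (("blue",b),("all",m)):
        q,l,s,c=cv2.connectedComponentsWithStats(mm.astype(np.uint8))
        for i in range(1,q):
            if s[i,4]>amin:
                P=C[l==i]; rr=cv2.minAreaRect((P[:,:2]*1000).astype(np.float32)); print(nm,s[i],"z",np.median(P[:,2]).round(4),np.round(rr[0],1),np.round(rr[1],1),round(rr[2],2))
E
python3 - <<'E'
from h import *
snap("w7"); meas("w7"); go(.45,.172,.20,173.3)
E
```

```text
blue [ 254   27   52  163 6383] z 0.064 [533.9 161.5] [ 43.9 140.1] 82.87
all [  209     0   138   190 21496] z 0.0633 [544.7 161.4] [116.4 161.9] 82.94
all [   0  101   28   65 1319] z 0.0633 [545.6 417.1] [24.4 60.5] 71.17
t 10.95 pos [0.4509 0.1723 0.2019] yaw 172.82 | tx,ty,tz [0.0009 0.0019 0.0004] turn -0.0084 j [ 44.   4. -26.  -0. -59.  39.] F [ 0.31 -0.29  1.19]
```

View pics/w7.png

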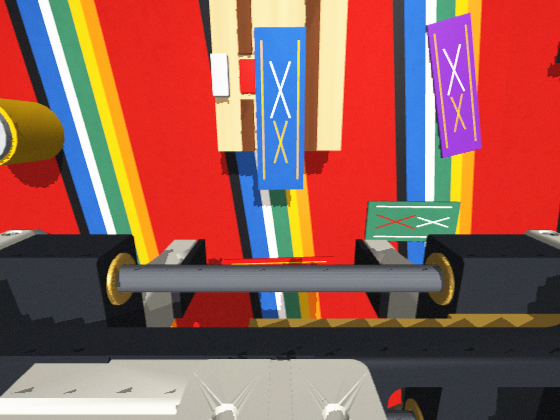

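Run:
```python
from h import *
for n in("scene","side"):
    p,d=capture(n); C=cloud(n,d); hsv=cv2.cvtColor(p,cv2.COLOR_RGB2HSV)
    m=(C[...,2]>.055)&(C[...,2]<.072)&(hsv[...,0]>98)&(hsv[...,0]<122)&(hsv[...,1]>110)&(np.hypot(C[...,0]-.534,C[...,1]-.16)<.1)
    P=C[m]; print(n,m.sum(),np.median(P[:,2]),cv2.minAreaRect((P[:,:2]*1000).astype(np.float32)))
    # edge-free: project predicted corners
    for c0 in ((.5339,.1615),(.534,.1635)):
        u=np.array([np.cos(np.radians(-7)),np.sin(np.radians(-7))]);w=np.array([-u[1],u[0]])
        X=[np.r_[np.array(c0)+a*.07*u+b*.022*w,.063] for a,b in((-1,-1),(-1,1),(1,1),(1,-1))]
        q=p.copy() if c0==(.5339,.1615) else q
        cv2.polylines(q,[np.int32(np.round(proj(n,X)*16))],True,(255,0,255) if c0[1]<.163 else (0,255,0),1,cv2.LINE_AA,4)
    u0,v0=np.int32(proj(n,[[.534,.162,.063]])[0])-[60,45]
    cv2.imwrite(f"pics/{n}7.png",cv2.resize(q[v0:v0+90,u0:u0+120,::-1],None,fx=6,fy=6,interpolation=cv2.INTER_CUBIC))
```

```text
scene 373 0.06362031467444718 ((536.5607299804688, 163.28343200683594), (44.66482162475586, 138.79129028320312), 82.73185729980469)
side 388 0.06271278278475673 ((536.5366821289062, 163.83895874023438), (46.931209564208984, 147.58189392089844), 83.0809326171875)
```

View pics/side7.png

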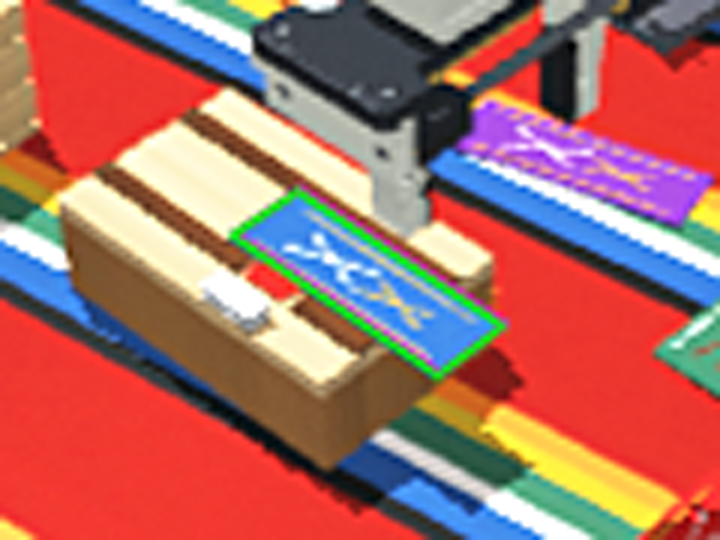

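The side crop shows the panel overhanging the front edge. The three cameras agree on its centre within about 2.5 mm, and I take (0.535, 0.1626), yaw -7°. Next I move over the overhanging end and descend with the jaws open.

```bash
python3 -c "
from h import *
go(.4794,.1694,.061,173)"
```

```text
t 11.05 pos [0.451  0.1723 0.2019] yaw 172.86 | tx,ty,tz [-0.0286  0.1409 -0.0007] turn -0.0025 j [ 44.   4. -26.  -0. -59.  39.] F [-0.16 -0.02  0.26]
```

Emit:
{"name": "apply_moves", "arguments": {"deltas": [{"tx": -0.028,"ty": 0.03,"tz": -0.0005,"turn": -0.0025,"gripper": 0.0876},{"tx": -0.0285,"ty": 0.07,"tz": -0.0005,"turn": -0.0025,"gripper": 0.0876},{"tx": -0.0285,"ty": 0.11,"tz": -0.0005,"turn": -0.0025,"gripper": 0.0876},{"tx": -0.0285,"ty": 0.13,"tz": -0.0005,"turn": -0.0025,"gripper": 0.0876},{"tx": -0.0285,"ty": 0.13,"tz": -0.0005,"turn": -0.0025,"gripper": 0.0876}]}}

```text
time_s: 11.55
tcp_pos: [0.4778, 0.1679, 0.0692]
eef_rot: [-89.8, -0.3, 173.0]
contact_force: [0.0, -0.4, 0.3]
gripper_width: 0.0873
```

Run:
```python
from h import *
go(.4794,.1694,.060,173); snap("w8")
p,d=capture("side"); cv2.imwrite("pics/s8.png",cv2.resize(p[170:290,190:330,::-1],None,fx=5,fy=5,interpolation=cv2.INTER_CUBIC))
```

```text
t 11.55 pos [0.4778 0.1679 0.0692] yaw 172.99 | tx,ty,tz [-0.0015  0.0092 -0.0017] turn -0.0001 j [ 42.  16. -33.  -0. -42.  41.] F [ 0.05 -0.44  0.3 ]
```

View pics/w8.png

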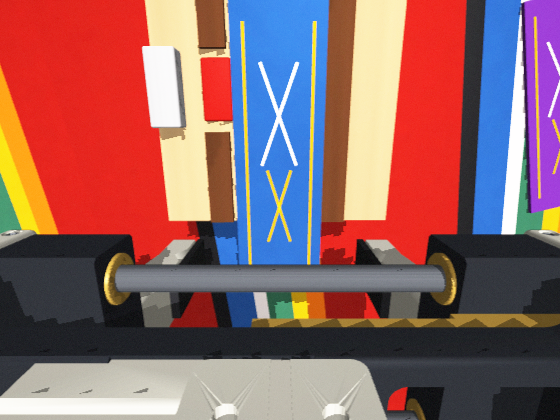

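View pics/s8.png

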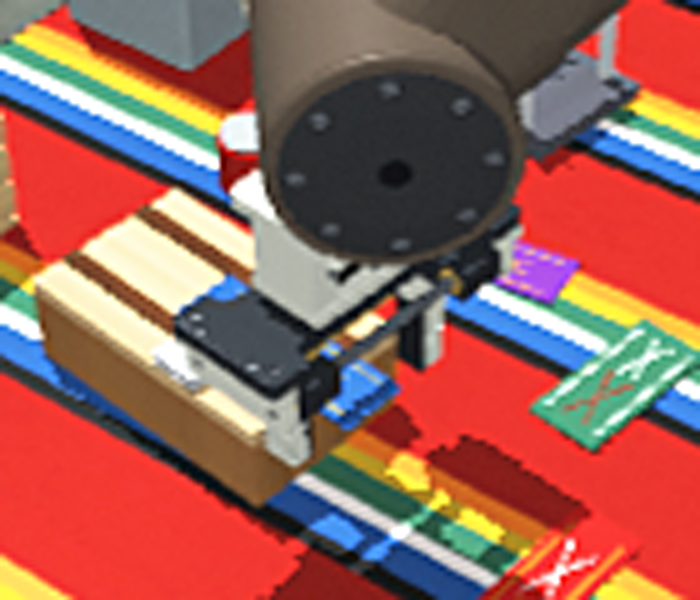

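Wrist view: the panel spans columns 232 to 325, centred between the jaws, with the block edge at row 220. Side view: the fingers stand outside the block's front face. I'll descend the last 9 mm and close lightly.

Emit:
{"name": "apply_moves", "arguments": {"deltas": [{"tx": -0.001,"ty": 0.005,"tz": -0.001,"turn": 0,"gripper": 0.0876},{"tx": -0.001,"ty": 0.009,"tz": -0.001,"turn": 0,"gripper": 0.0876},{"tx": -0.001,"ty": 0.009,"tz": -0.001,"turn": 0,"gripper": 0.0876},{"tx": -0.001,"ty": 0.009,"tz": -0.001,"turn": 0,"gripper": 0.06},{"tx": -0.001,"ty": 0.009,"tz": -0.001,"turn": 0,"gripper": 0.05}], "newtons": 4}}

```text
time_s: 12.15
tcp_pos: [0.4807, 0.1704, 0.0634]
eef_rot: [-90.0, 0.0, 173.1]
contact_force: [0.5, 0.3, -0.7]
gripper_width: 0.0768
```

Emit:
{"name": "apply_moves", "arguments": {"deltas": [{"tx": 0,"ty": 0,"tz": 0,"turn": 0,"gripper": 0.05},{"tx": 0,"ty": 0,"tz": 0,"turn": 0,"gripper": 0.05},{"tx": 0,"ty": 0,"tz": 0,"turn": 0,"gripper": 0.05},{"tx": 0,"ty": 0,"tz": 0,"turn": 0,"gripper": 0.05}]}}

```text
time_s: 12.55
tcp_pos: [0.4806, 0.1702, 0.0631]
eef_rot: [-90.0, -0.0, 173.1]
contact_force: [0.0, 0.0, 0.7]
gripper_width: 0.051
```

Emit:
{"name": "apply_moves", "arguments": {"deltas": [{"tx": 0,"ty": 0,"tz": 0,"turn": 0,"gripper": 0.046},{"tx": 0,"ty": 0,"tz": 0,"turn": 0,"gripper": 0.044},{"tx": 0,"ty": 0,"tz": 0,"turn": 0,"gripper": 0.042}]}}

```text
time_s: 12.85
tcp_pos: [0.4801, 0.1697, 0.0629]
eef_rot: [-89.9, -0.0, 173.1]
contact_force: [-0.8, -2.2, 1.8]
gripper_width: 0.0436
```

The grip is slightly high and about 1 mm off sideways (side force 2 N). I'll open a little, correct both, and close again.

Emit:
{"name": "apply_moves", "arguments": {"deltas": [{"tx": 0,"ty": 0,"tz": 0,"turn": 0,"gripper": 0.052},{"tx": 0,"ty": 0,"tz": 0,"turn": 0,"gripper": 0.052},{"tx": 0,"ty": 0.003,"tz": 0.001,"turn": 0,"gripper": 0.052},{"tx": 0,"ty": 0.003,"tz": 0.001,"turn": 0,"gripper": 0.052},{"tx": 0,"ty": 0.003,"tz": 0.001,"turn": 0,"gripper": 0.052}]}}

```text
time_s: 13.35
tcp_pos: [0.4805, 0.1693, 0.06]
eef_rot: [-90.0, -0.0, 173.1]
contact_force: [-0.0, -0.3, -1.0]
gripper_width: 0.0517
```

Emit:
{"name": "apply_moves", "arguments": {"deltas": [{"tx": 0,"ty": 0,"tz": 0,"turn": 0,"gripper": 0.046},{"tx": 0,"ty": 0,"tz": 0,"turn": 0,"gripper": 0.044},{"tx": 0,"ty": 0,"tz": 0,"turn": 0,"gripper": 0.042},{"tx": 0,"ty": 0,"tz": 0,"turn": 0,"gripper": 0.04}], "newtons": 4}}

```text
time_s: 13.75
tcp_pos: [0.4802, 0.1689, 0.06]
eef_rot: [-90.0, -0.0, 173.1]
contact_force: [-0.6, -2.3, 1.1]
gripper_width: 0.0439
```

Emit:
{"name": "apply_moves", "arguments": {"deltas": [{"tx": 0,"ty": 0,"tz": 0,"turn": 0,"gripper": 0.038},{"tx": 0,"ty": 0,"tz": 0,"turn": 0,"gripper": 0.036},{"tx": 0,"ty": 0,"tz": 0,"turn": 0,"gripper": 0.036}], "newtons": 40}}

```text
time_s: 14.05
tcp_pos: [0.4802, 0.169, 0.06]
eef_rot: [-90.0, -0.0, 173.1]
contact_force: [-0.3, -3.4, 1.3]
gripper_width: 0.0427
```

Emit:
{"name": "apply_moves", "arguments": {"deltas": [{"tx": 0.002,"ty": 0,"tz": 0,"turn": 0,"gripper": 0.036},{"tx": 0.006,"ty": 0,"tz": 0,"turn": 0,"gripper": 0.036},{"tx": 0.01,"ty": 0,"tz": 0,"turn": 0,"gripper": 0.036}]}}

```text
time_s: 14.35
tcp_pos: [0.4703, 0.1704, 0.06]
eef_rot: [-90.0, 0.0, 173.1]
contact_force: [0.3, -3.0, 0.5]
gripper_width: 0.0422
```

Run:
```python
from h import *
snap("w9"); st=r.get_state(); print(st['contact_force'],st['tcp_pos'],st['gripper_width'])
```

```text
[-0.2591371  -3.08364449  0.39550408] [0.46970003 0.17037917 0.0600378 ] 0.04286996695836402
```

View pics/w9.png

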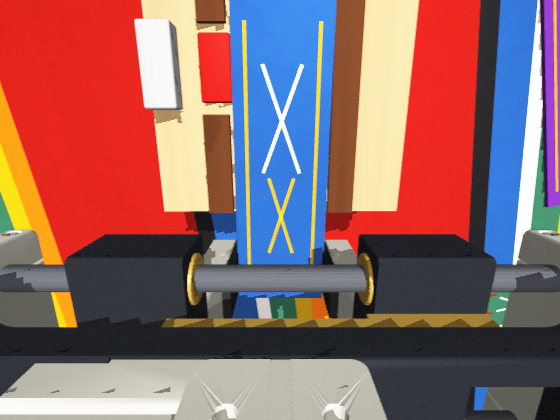

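The panel is held between the pads and moving with the jaws; the block edge is now at row 211. I'll pull it on along the channel until it clears the shoe.

Emit:
{"name": "apply_moves", "arguments": {"deltas": [{"tx": 0.006,"ty": 0,"tz": 0,"turn": 0,"gripper": 0.036},{"tx": 0.013,"ty": 0,"tz": 0,"turn": 0,"gripper": 0.036},{"tx": 0.02,"ty": 0,"tz": 0,"turn": 0,"gripper": 0.036},{"tx": 0.026,"ty": 0,"tz": 0,"turn": 0,"gripper": 0.036},{"tx": 0.03,"ty": 0,"tz": 0,"turn": 0,"gripper": 0.036}]}}

```text
time_s: 14.9
tcp_pos: [0.4401, 0.1742, 0.0601]
eef_rot: [-90.0, -0.0, 173.1]
contact_force: [0.9, -2.8, 0.9]
gripper_width: 0.0425
```

Emit:
{"name": "apply_moves", "arguments": {"deltas": [{"tx": 0.006,"ty": 0,"tz": 0,"turn": 0,"gripper": 0.036},{"tx": 0.013,"ty": 0,"tz": 0,"turn": 0,"gripper": 0.036},{"tx": 0.018,"ty": 0,"tz": 0,"turn": 0,"gripper": 0.036},{"tx": 0.02,"ty": 0,"tz": 0,"turn": 0,"gripper": 0.036},{"tx": 0.02,"ty": 0,"tz": 0,"turn": 0,"gripper": 0.036}]}}

```text
time_s: 15.4
tcp_pos: [0.4208, 0.1769, 0.0602]
eef_rot: [-90.0, 0.0, 173.1]
contact_force: [1.1, 0.8, -0.4]
gripper_width: 0.0427
```

Run:
```python
from h import *
snap("w10"); st=r.get_state(); print(st['contact_force'],st['tcp_pos'],st['gripper_width'])
```

```text
[-0.57463826  0.18924901 -0.42550895] [0.42101661 0.17692586 0.06022982] 0.04265263587139397
```

View pics/w10.png

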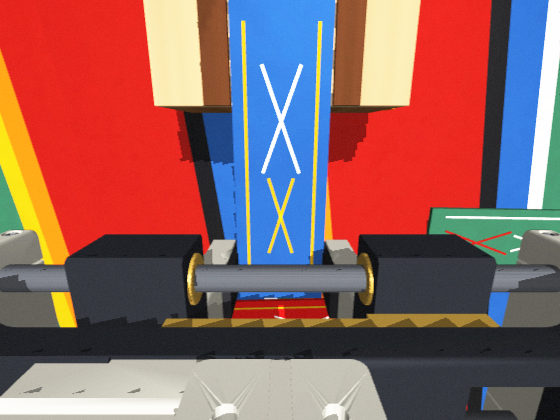

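The shoe is cleared and the side force is gone. Lifting now.

Emit:
{"name": "apply_moves", "arguments": {"deltas": [{"tx": 0,"ty": -0.002,"tz": 0,"turn": 0,"gripper": 0.036},{"tx": 0,"ty": -0.006,"tz": 0,"turn": 0,"gripper": 0.036},{"tx": 0,"ty": -0.012,"tz": 0,"turn": 0,"gripper": 0.036},{"tx": 0,"ty": -0.02,"tz": 0,"turn": 0,"gripper": 0.036},{"tx": 0,"ty": -0.03,"tz": 0,"turn": 0,"gripper": 0.036}]}}

```text
time_s: 15.95
tcp_pos: [0.4209, 0.1764, 0.0908]
eef_rot: [-90.0, -0.0, 173.1]
contact_force: [-0.3, 0.3, -0.5]
gripper_width: 0.0428
```

Emit:
{"name": "apply_moves", "arguments": {"deltas": [{"tx": 0,"ty": -0.015,"tz": 0,"turn": 0,"gripper": 0.036},{"tx": 0,"ty": -0.03,"tz": 0,"turn": 0,"gripper": 0.036},{"tx": 0,"ty": -0.04,"tz": 0,"turn": 0,"gripper": 0.036},{"tx": 0,"ty": -0.045,"tz": 0,"turn": 0,"gripper": 0.036}]}}

```text
time_s: 16.35
tcp_pos: [0.4213, 0.1769, 0.1365]
eef_rot: [-90.1, 0.1, 173.1]
contact_force: [1.0, -0.2, 0.2]
gripper_width: 0.0424
```

Run:
```python
from h import *
snap("w11"); meas("w11",.09,.18,300); go(.5418,-.187,.13,171.7)
st=r.get_state();print(st['gripper_width'])
p,d=capture("side"); cv2.imwrite("pics/s11.png",cv2.resize(p[130:290,190:390,::-1],None,fx=4,fy=4-.4,interpolation=cv2.INTER_CUBIC))
```

```text
blue [  229     0   106   265 21502] z 0.1402 [483.3 168.7] [ 48.9 119.4] 82.86
blue [239 292  82   6 471] z 0.1405 [407.1 178.4] [43.1  4.5] 82.07
all [  203     0   154   265 26956] z 0.1403 [483.3 169. ] [ 74.7 119.4] 82.86
all [213 292 108   8 682] z 0.1408 [410.5 184.2] [53.4 21.7] 56.86
all [322 292  25   8 184] z 0.1667 [418.5 153.7] [ 4.1 20.4] 80.02
t 16.4 pos [0.4214 0.1769 0.1366] yaw 173.09 | tx,ty,tz [-0.1633  0.0063  0.3468] turn 0.0242 j [ 48.   6. -35.   0. -50.  35.] F [1.74 0.33 0.3 ]
0.04264554481346442
```

View pics/w11.png

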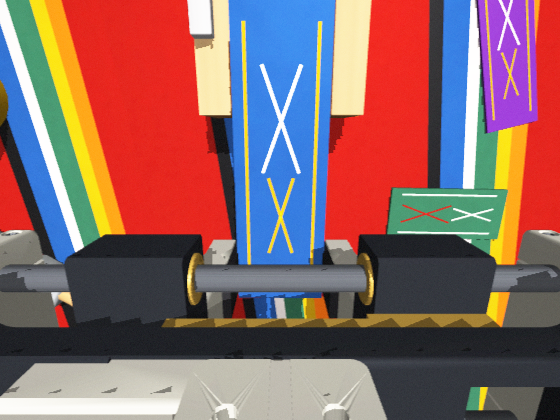

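View pics/s11.png

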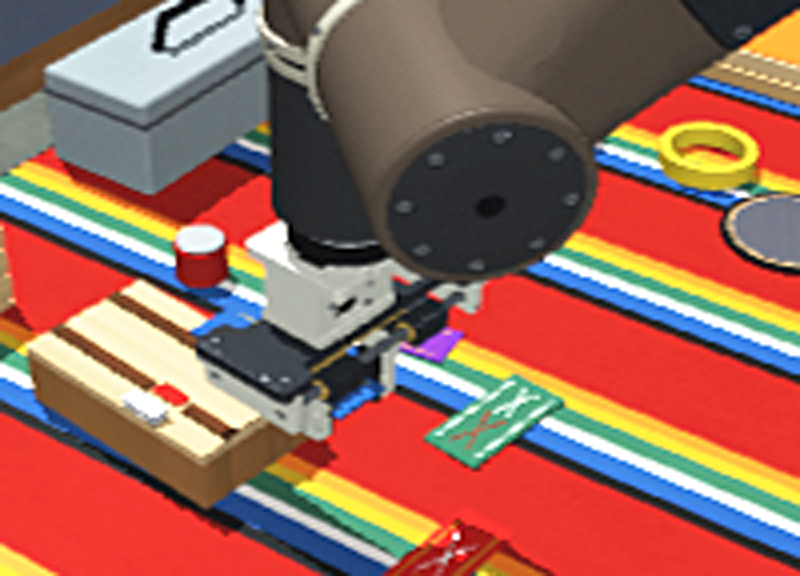

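The panel is level in the jaws and clear of the block, with the bystanders undisturbed. Carrying it to the stand at this height, with ramped steps.

Emit:
{"name": "apply_moves", "arguments": {"deltas": [{"tx": -0.007,"ty": 0,"tz": 0.015,"turn": 0.006,"gripper": 0.036},{"tx": -0.02,"ty": 0,"tz": 0.043,"turn": 0.012,"gripper": 0.036},{"tx": -0.038,"ty": 0,"tz": 0.08,"turn": 0.018,"gripper": 0.036},{"tx": -0.057,"ty": 0,"tz": 0.12,"turn": 0.024,"gripper": 0.036},{"tx": -0.076,"ty": 0,"tz": 0.16,"turn": 0.024,"gripper": 0.036}]}}

```text
time_s: 16.95
tcp_pos: [0.477, 0.007, 0.1345]
eef_rot: [-90.0, -0.0, 171.7]
contact_force: [0.4, 1.0, 0.7]
gripper_width: 0.0425
```

Emit:
{"name": "apply_moves", "arguments": {"deltas": [{"tx": -0.02,"ty": 0,"tz": 0.04,"turn": 0,"gripper": 0.036},{"tx": -0.04,"ty": 0,"tz": 0.08,"turn": 0,"gripper": 0.036},{"tx": -0.06,"ty": 0,"tz": 0.12,"turn": 0,"gripper": 0.036},{"tx": -0.075,"ty": 0,"tz": 0.155,"turn": 0,"gripper": 0.036},{"tx": -0.085,"ty": 0,"tz": 0.18,"turn": 0,"gripper": 0.036}]}}

```text
time_s: 17.45
tcp_pos: [0.5351, -0.1843, 0.1338]
eef_rot: [-90.0, -0.1, 171.6]
contact_force: [-0.9, 1.5, -0.9]
gripper_width: 0.0425
```

```bash
python3 -c "
from h import *
go(.5436,-.188,.13,171.7)"
```

```text
t 17.45 pos [ 0.5351 -0.1843  0.1338] yaw 171.62 | tx,ty,tz [-0.009   0.0038  0.0024] turn -0.0015 j [  1.  16. -22.   0. -53.  81.] F [-0.92  1.46 -0.9 ]
```

Emit:
{"name": "apply_moves", "arguments": {"deltas": [{"tx": -0.004,"ty": 0.003,"tz": 0,"turn": 0,"gripper": 0.036},{"tx": -0.004,"ty": 0.006,"tz": 0,"turn": 0,"gripper": 0.036},{"tx": -0.004,"ty": 0.006,"tz": 0,"turn": 0,"gripper": 0.036},{"tx": -0.004,"ty": 0.006,"tz": 0,"turn": 0,"gripper": 0.036}]}}

```text
time_s: 17.85
tcp_pos: [0.5388, -0.1816, 0.1288]
eef_rot: [-90.0, -0.0, 171.8]
contact_force: [0.6, 0.1, -0.2]
gripper_width: 0.043
```

Run:
```python
from h import *
snap("w12"); go(.5436,-.188,.11,171.7); meas("w12",.09,.18,300)
for n in("scene","side"):
    p,d=capture(n); cv2.imwrite(f"pics/{n}12f.png",p[:,:,::-1]); np.save(f"pics/{n}12.npy",d)
    u0,v0=np.int32(proj(n,[[.597,-.195,.09]])[0])-[60,45]
    cv2.imwrite(f"pics/{n}12.png",cv2.resize(p[v0:v0+90,u0:u0+120,::-1],None,fx=6,fy=6,interpolation=cv2.INTER_CUBIC))
```

```text
t 17.9 pos [ 0.539  -0.1816  0.1291] yaw 171.78 | tx,ty,tz [-0.0055  0.0191  0.0057] turn 0.0014 j [  1.  16. -22.  -0. -52.  81.] F [-1.02  0.71 -0.46]
blue [  228     0   106   265 21432] z 0.1324 [ 600.7 -190.9] [ 48.3 119.5] 82.13
blue [238 292  83   6 479] z 0.1329 [ 524.8 -179.5] [43.6  4.7] 82.19
all [  203     0   154   265 26976] z 0.1324 [ 600.8 -190.4] [ 74.7 119.5] 82.13
all [206 292 115   8 738] z 0.1332 [ 529.8 -172.7] [56.7 24.3] 51.93
all [322 292  32   8 244] z 0.1598 [ 538.1 -205.3] [ 4.2 24.2] 77.28
```

View pics/w12.png

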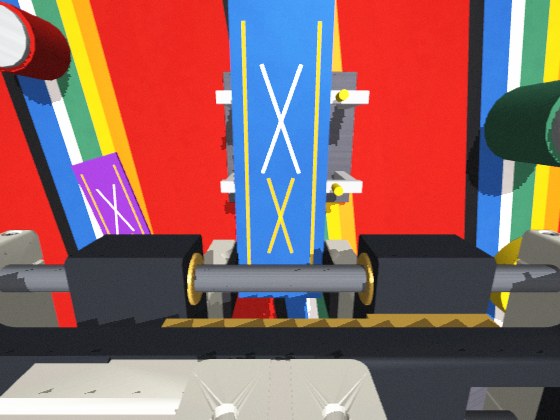

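View pics/scene12.png

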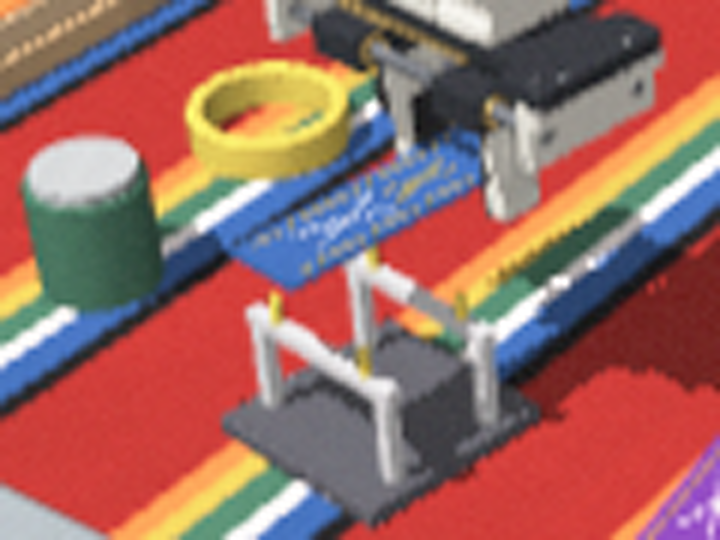

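View pics/side12.png

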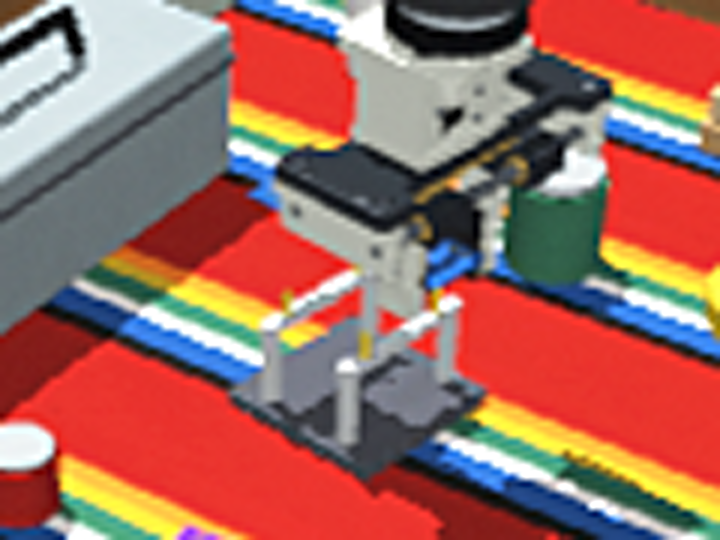

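Run:
```python
from h import *
p,d,st,C=load("w12"); hsv=cv2.cvtColor(p,cv2.COLOR_BGR2HSV)
v,u=np.mgrid[0:420,0:560]
m=(C[...,2]>.06)&(C[...,2]<.07)&(v<225)&(u>205)&(u<375)
for lo,hi in((80,115),(170,200)):
    P=C[m&(v>lo)&(v<hi)]; rr=cv2.minAreaRect((P[:,:2]*1000).astype(np.float32)); print(len(P),np.median(P[:,2]),rr)
# yellow pins
y=(hsv[...,0]>20)&(hsv[...,0]<33)&(hsv[...,1]>150)&(C[...,2]>.068)&(C[...,2]<.09)&(v<225)
q,l,s,c=cv2.connectedComponentsWithStats(y.astype(np.uint8))
for i in range(1,q):
    if s[i,4]>8: P=C[l==i]; print(s[i],P.mean(0).round(4),P[:,2].max())
# panel stripes line: centreline
for row in (30,100,180,230):
    b=np.flatnonzero((hsv[row,:,0]>98)&(hsv[row,:,0]<122)&(hsv[row,:,1]>120)&(C[row,:,2]>.11)); 
    print(row,b[0],b[-1],((C[row,b[0]]+C[row,b[-1]])/2).round(4))
```

```text
602 0.06608950562826152 ((627.5989379882812, -202.60935974121094), (100.10814666748047, 8.263580322265625), 81.73517608642578)
553 0.06595265024237504 ((568.3363647460938, -193.76174926757812), (100.27559661865234, 8.352479934692383), 81.62405395507812)
[336  89  13  13 108] [ 0.6228 -0.2326  0.0786] 0.08142605660315916
[332 184  11  12  92] [ 0.5645 -0.2241  0.0784] 0.08188190367870687
30 229 332 [ 0.6481 -0.1981  0.1325]
100 232 329 [ 0.6208 -0.1941  0.1322]
180 234 326 [ 0.5853 -0.1887  0.1323]
230 237 323 [ 0.5606 -0.185   0.1329]
```

In the wrist frame the stand's middle is (598.0, -198.2) at -8.3°, and the panel's centre is (591.8, -189.6) at -8.2°. I'll shift accordingly, then lower partway.

Emit:
{"name": "apply_moves", "arguments": {"deltas": [{"tx": -0.004,"ty": 0,"tz": 0.004,"turn": 0,"gripper": 0.036},{"tx": -0.0074,"ty": 0,"tz": 0.0076,"turn": 0,"gripper": 0.036},{"tx": -0.0074,"ty": 0.01,"tz": 0.0076,"turn": 0,"gripper": 0.036},{"tx": -0.0074,"ty": 0.02,"tz": 0.0076,"turn": 0,"gripper": 0.036},{"tx": -0.0074,"ty": 0.028,"tz": 0.0076,"turn": 0,"gripper": 0.036}]}}

```text
time_s: 18.5
tcp_pos: [0.5446, -0.191, 0.0995]
eef_rot: [-90.0, -0.1, 171.7]
contact_force: [-0.3, 1.2, -1.4]
gripper_width: 0.0426
```

Emit:
{"name": "apply_moves", "arguments": {"deltas": [{"tx": 0,"ty": 0.003,"tz": 0,"turn": 0,"gripper": 0.036},{"tx": 0,"ty": 0.003,"tz": 0,"turn": 0,"gripper": 0.036},{"tx": 0,"ty": 0.003,"tz": 0,"turn": 0,"gripper": 0.036}]}}

```text
time_s: 18.8
tcp_pos: [0.5455, -0.1911, 0.0981]
eef_rot: [-90.0, -0.0, 171.7]
contact_force: [0.3, 0.5, -1.1]
gripper_width: 0.0426
```

```bash
cat > chk.py <<'E'
from h import *
import sys
def chk(tag,zp):
    p,d,st,C=load(tag); hsv=cv2.cvtColor(p,cv2.COLOR_BGR2HSV); v,u=np.mgrid[0:420,0:560]
    b=(hsv[...,0]>98)&(hsv[...,0]<122)&(hsv[...,1]>120)&(abs(C[...,2]-zp)<.006)&(v<310)
    P=C[b]; print("panel",len(P),np.median(P[:,2]).round(4),cv2.minAreaRect((P[:,:2]*1000).astype(np.float32)))
    white=(hsv[...,1]<60)&(C[...,2]>.06)&(C[...,2]<.0705)&(v<235)
    for x0 in(.6276,.5683):
        m=white&(abs(C[...,0]+(C[...,1]+.198)*(-.146)*-1-x0)<.03)&(np.hypot(C[...,0]-.598,C[...,1]+.198)<.07)
        m&=abs((C[...,0]-.598)*.9895-(C[...,1]+.198)*.1449-(.03 if x0>.6 else -.03))<.012
        P=C[m]; print("bar",len(P),cv2.minAreaRect((P[:,:2]*1000).astype(np.float32)) if len(P)>10 else '')
    y=(hsv[...,0]>20)&(hsv[...,0]<33)&(hsv[...,1]>150)&(C[...,2]>.07)&(C[...,2]<.09)&(v<235)&(np.hypot(C[...,0]-.598,C[...,1]+.198)<.06)
    q,l,s,c=cv2.connectedComponentsWithStats(y.astype(np.uint8))
    for i in range(1,q):
        if s[i,4]>8: print("yel",s[i],C[l==i].mean(0).round(4))
if __name__=="__main__":
    snap(sys.argv[1]); go(.5436,-.188,.065,171.7); chk(sys.argv[1],float(sys.argv[2]))
E
python3 chk.py w13 0.1
```

```text
t 18.85 pos [ 0.5456 -0.1911  0.0983] yaw 171.71 | tx,ty,tz [ 0.0024  0.0333 -0.0027] turn 0.0002 j [  0.  19. -22.   0. -48.  82.] F [ 0.56 -0.23  0.57]
panel 21958 0.1017 ((597.6734008789062, -199.09072875976562), (47.00743865966797, 138.87144470214844), 81.64545440673828)
bar 880 ((627.5055541992188, -202.4267578125), (100.00304412841797, 7.914743423461914), 81.74910736083984)
bar 837 ((568.2911376953125, -193.95562744140625), (99.93435668945312, 8.641057968139648), 81.64031982421875)
yel [214  98  14  14 136] [ 0.6317 -0.1727  0.0784]
yel [331  98  14  14 134] [ 0.6229 -0.2327  0.0792]
yel [220 206  13  15 124] [ 0.5733 -0.164   0.0784]
yel [326 206  13  15 127] [ 0.5647 -0.2242  0.0784]
```

View pics/w13.png

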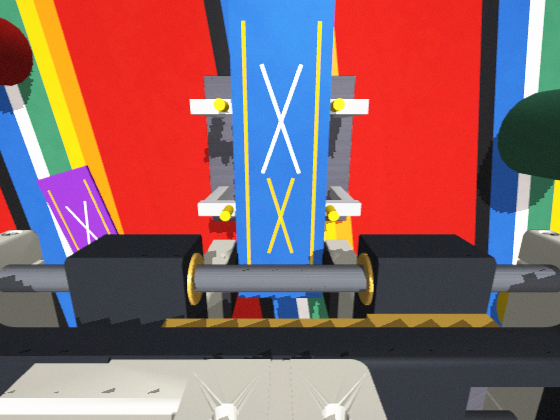

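All four pins flank the panel symmetrically: left at columns 221 and 226, right at 338 and 332, with the panel centred near 280. Lowering to just above the bars.

Emit:
{"name": "apply_moves", "arguments": {"deltas": [{"tx": 0,"ty": 0.008,"tz": 0,"turn": 0,"gripper": 0.036},{"tx": 0,"ty": 0.016,"tz": 0,"turn": 0,"gripper": 0.036},{"tx": 0,"ty": 0.022,"tz": 0,"turn": 0,"gripper": 0.036},{"tx": 0,"ty": 0.026,"tz": 0,"turn": 0,"gripper": 0.036},{"tx": 0,"ty": 0.028,"tz": 0,"turn": 0,"gripper": 0.036}]}}

```text
time_s: 19.35
tcp_pos: [0.5451, -0.191, 0.0693]
eef_rot: [-90.0, -0.1, 171.7]
contact_force: [0.1, 0.5, -0.8]
gripper_width: 0.0426
```

Emit:
{"name": "apply_moves", "arguments": {"deltas": [{"tx": 0,"ty": 0,"tz": 0,"turn": 0,"gripper": 0.036},{"tx": 0,"ty": 0,"tz": 0,"turn": 0,"gripper": 0.036}]}}

```text
time_s: 19.55
tcp_pos: [0.5455, -0.1911, 0.0702]
eef_rot: [-90.0, 0.0, 171.7]
contact_force: [0.0, -0.5, -0.4]
gripper_width: 0.043
```

```bash
python3 chk.py w14 0.073
python3 - <<'E'
from h import *
for n in("scene",):
    p,d=capture(n)
    u0,v0=np.int32(proj(n,[[.597,-.195,.09]])[0])-[60,45]
    cv2.imwrite(f"pics/{n}14.png",cv2.resize(p[v0:v0+90,u0:u0+120,::-1],None,fx=6,fy=6,interpolation=cv2.INTER_CUBIC))
E
```

```text
t 19.6 pos [ 0.5456 -0.1911  0.0703] yaw 171.71 | tx,ty,tz [ 0.0024  0.0053 -0.0028] turn 0.0001 j [  0.  21. -24.   0. -45.  82.] F [-0.02  0.38  0.21]
panel 21969 0.0739 ((597.8787841796875, -198.98707580566406), (46.6702995300293, 138.92054748535156), 81.94042205810547)
bar 1636 ((627.5408325195312, -202.45338439941406), (100.1301498413086, 8.051385879516602), 81.6772689819336)
bar 1489 ((568.4315185546875, -194.0215606689453), (100.0403060913086, 8.709609985351562), 81.59851837158203)
yel [242  29   7 206 482] [ 0.6175 -0.186   0.074 ]
yel [311  29  10 206 476] [ 0.6119 -0.2175  0.0741]
yel [200  92  18  16 214] [ 0.6317 -0.1728  0.0786]
yel [340  92  19  16 216] [ 0.6229 -0.2326  0.0788]
yel [267 178  27  57 248] [ 0.5794 -0.1964  0.0742]
yel [208 221  16  14 162] [ 0.5739 -0.1643  0.0777]
yel [334 220  16  15 169] [ 0.5652 -0.2241  0.0777]
```

View pics/w14.png

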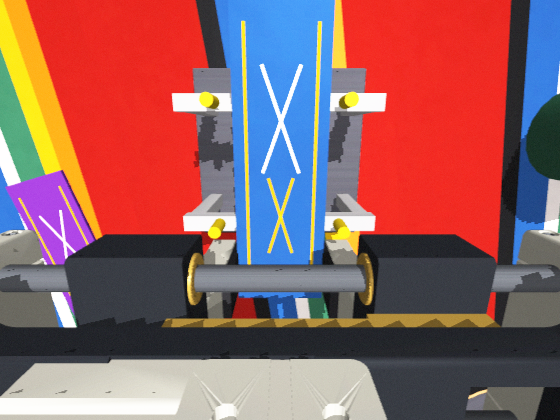

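View pics/scene14.png

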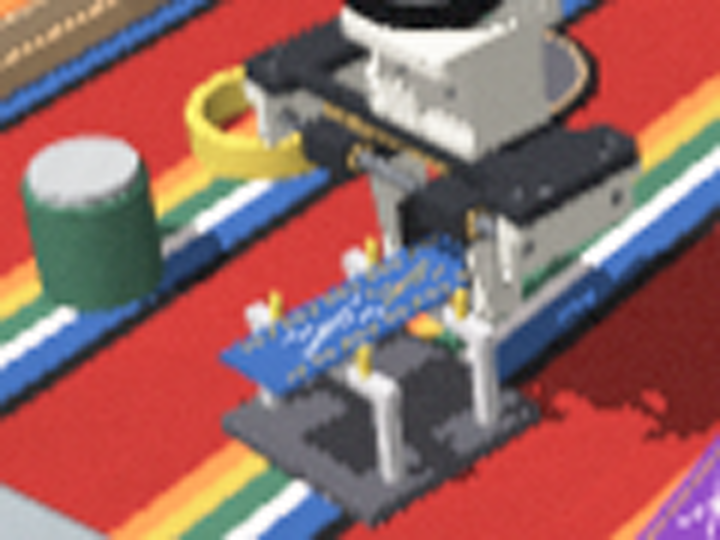

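The panel sits between the pins, centred at column 280 against a pin mid-line of 279, with the fingers clear of the near bar. Lowering gently until it touches.

Emit:
{"name": "apply_moves", "arguments": {"deltas": [{"tx": 0,"ty": 0.0015,"tz": 0,"turn": 0,"gripper": 0.036},{"tx": 0,"ty": 0.003,"tz": 0,"turn": 0,"gripper": 0.036},{"tx": 0,"ty": 0.0035,"tz": 0,"turn": 0,"gripper": 0.036},{"tx": 0,"ty": 0.0035,"tz": 0,"turn": 0,"gripper": 0.036}]}}

```text
time_s: 20.05
tcp_pos: [0.5453, -0.1911, 0.0665]
eef_rot: [-90.0, -0.0, 171.7]
contact_force: [-0.5, 0.1, -0.7]
gripper_width: 0.0428
```

Emit:
{"name": "apply_moves", "arguments": {"deltas": [{"tx": 0,"ty": 0.0005,"tz": 0,"turn": 0,"gripper": 0.036},{"tx": 0,"ty": 0.0008,"tz": 0,"turn": 0,"gripper": 0.036}]}}

```text
time_s: 20.25
tcp_pos: [0.5454, -0.1911, 0.0657]
eef_rot: [-90.0, 0.0, 171.7]
contact_force: [-0.0, -0.1, -0.6]
gripper_width: 0.0427
```

Emit:
{"name": "apply_moves", "arguments": {"deltas": [{"tx": 0,"ty": 0.0005,"tz": 0,"turn": 0,"gripper": 0.036},{"tx": 0,"ty": 0.0005,"tz": 0,"turn": 0,"gripper": 0.036}]}}

```text
time_s: 20.45
tcp_pos: [0.5454, -0.1911, 0.0652]
eef_rot: [-90.0, 0.0, 171.7]
contact_force: [-0.3, 0.8, 0.6]
gripper_width: 0.0427
```

Emit:
{"name": "apply_moves", "arguments": {"deltas": [{"tx": 0,"ty": 0.0004,"tz": 0,"turn": 0,"gripper": 0.036},{"tx": 0,"ty": 0.0004,"tz": 0,"turn": 0,"gripper": 0.036}]}}

```text
time_s: 20.65
tcp_pos: [0.5454, -0.1911, 0.065]
eef_rot: [-90.0, 0.0, 171.7]
contact_force: [0.7, 1.1, 0.8]
gripper_width: 0.0425
```

Emit:
{"name": "apply_moves", "arguments": {"deltas": [{"tx": 0,"ty": 0.0003,"tz": 0,"turn": 0,"gripper": 0.036},{"tx": 0,"ty": 0.0003,"tz": 0,"turn": 0,"gripper": 0.036}]}}

```text
time_s: 20.85
tcp_pos: [0.5455, -0.1911, 0.0648]
eef_rot: [-90.0, 0.0, 171.7]
contact_force: [-0.7, 1.2, 2.6]
gripper_width: 0.0426
```

Touching at about 2.5 N. Releasing slowly.

Emit:
{"name": "apply_moves", "arguments": {"deltas": [{"tx": 0,"ty": 0,"tz": 0,"turn": 0,"gripper": 0.0425},{"tx": 0,"ty": 0,"tz": 0,"turn": 0,"gripper": 0.0435},{"tx": 0,"ty": 0,"tz": 0,"turn": 0,"gripper": 0.0445},{"tx": 0,"ty": 0,"tz": 0,"turn": 0,"gripper": 0.047},{"tx": 0,"ty": 0,"tz": 0,"turn": 0,"gripper": 0.055}], "newtons": 10}}

```text
time_s: 21.35
tcp_pos: [0.5452, -0.191, 0.0644]
eef_rot: [-90.0, -0.0, 171.7]
contact_force: [-0.6, -0.1, -0.9]
gripper_width: 0.0509
```

Emit:
{"name": "apply_moves", "arguments": {"deltas": [{"tx": 0,"ty": 0,"tz": 0,"turn": 0,"gripper": 0.07},{"tx": 0,"ty": 0,"tz": 0,"turn": 0,"gripper": 0.07},{"tx": 0,"ty": 0,"tz": 0,"turn": 0,"gripper": 0.07}]}}

```text
time_s: 21.65
tcp_pos: [0.5454, -0.1911, 0.0645]
eef_rot: [-90.0, -0.0, 171.7]
contact_force: [-0.1, 0.1, 0.2]
gripper_width: 0.0687
```

```bash
python3 chk.py w15 0.068
```

```text
t 21.7 pos [ 0.5453 -0.191   0.0645] yaw 171.7 | tx,ty,tz [ 0.0022 -0.0005 -0.0028] turn 0.0 j [  0.  22. -24.  -0. -44.  82.] F [-0.29 -0.44 -0.86]
panel 22061 0.069 ((597.5581665039062, -198.96087646484375), (44.13396453857422, 138.06378173828125), 81.5168685913086)
bar 2439 ((627.77783203125, -202.56680297851562), (100.30154418945312, 23.672372817993164), 81.7000961303711)
bar 1718 ((572.1061401367188, -194.5418243408203), (100.28781127929688, 16.134309768676758), 81.58769989013672)
yel [196  90  19  17 236] [ 0.6317 -0.1727  0.0786]
yel [342  90  20  17 243] [ 0.6229 -0.2326  0.0787]
yel [205 223  17  12 128] [ 0.5745 -0.1646  0.0766]
yel [336 223  16  12 131] [ 0.5659 -0.224   0.0768]
```

View pics/w15.png

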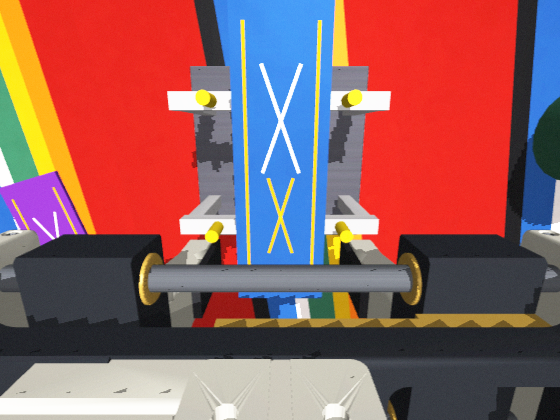

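Released. The panel lies on both bars between the pins and the jaws are clear. Retreating straight up.

Emit:
{"name": "apply_moves", "arguments": {"deltas": [{"tx": 0,"ty": -0.01,"tz": 0,"turn": 0,"gripper": 0.07},{"tx": 0,"ty": -0.03,"tz": 0,"turn": 0,"gripper": 0.07},{"tx": 0,"ty": -0.065,"tz": 0,"turn": 0,"gripper": 0.07},{"tx": 0,"ty": -0.1,"tz": 0,"turn": 0,"gripper": 0.07},{"tx": 0,"ty": -0.14,"tz": 0,"turn": 0,"gripper": 0.07}]}}

```text
time_s: 22.2
tcp_pos: [0.5448, -0.191, 0.2062]
eef_rot: [-90.0, -0.0, 171.7]
contact_force: [1.0, -0.0, 0.3]
gripper_width: 0.0698
```

Emit:
{"name": "apply_moves", "arguments": {"deltas": [{"tx": 0.03,"ty": -0.02,"tz": 0,"turn": 0,"gripper": 0.07},{"tx": 0.045,"ty": -0.04,"tz": 0,"turn": 0,"gripper": 0.07},{"tx": 0.045,"ty": -0.04,"tz": 0,"turn": 0,"gripper": 0.07},{"tx": 0.045,"ty": -0.04,"tz": 0,"turn": 0,"gripper": 0.07}]}}

```text
time_s: 22.6
tcp_pos: [0.501, -0.1845, 0.2458]
eef_rot: [-90.0, 0.1, 171.7]
contact_force: [0.2, -0.6, 0.0]
gripper_width: 0.0699
```

Run:
```python
from h import *
snap("w16"); meas("w16",.058,.075)
p,d,st,C=load("w16"); hsv=cv2.cvtColor(p,cv2.COLOR_BGR2HSV)
b=(hsv[...,0]>98)&(hsv[...,0]<122)&(hsv[...,1]>120)&(abs(C[...,2]-.068)<.006)&(np.hypot(C[...,0]-.598,C[...,1]+.198)<.09)
P=C[b]; print("panel z spread",np.percentile(P[:,2],[5,50,95])); A=np.c_[P[:,:2]-P[:,:2].mean(0),np.ones(len(P))]; print(np.linalg.lstsq(A,P[:,2],rcond=None)[0])
for n in("scene","side"):
    p,d=capture(n); cv2.imwrite(f"pics/{n}16.png",p[:,:,::-1]);
```

```text
blue [ 258   23   45  146 5052] z 0.069 [ 599.3 -199.2] [ 44.6 140.1] 81.03
all [ 230   23   99  146 7072] z 0.0689 [ 599.5 -198.3] [100.2 140. ] 81.44
all [ 443   54   67   67 3396] z 0.0707 [ 582.2 -399.9] [60.2 63.5] 87.6
all [   0   94   37  139 2586] z 0.061 [574.9 116.2] [ 41.6 153.3] 80.81
panel z spread [0.06775471 0.06898931 0.07023559]
[-9.38905598e-04  7.53880159e-05  6.89920303e-02]
```

View pics/w16.png

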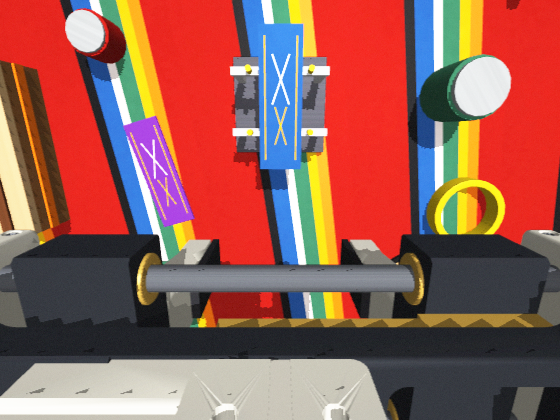

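View pics/scene16.png

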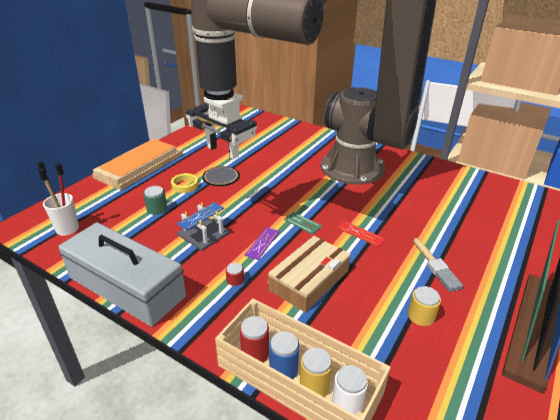

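The panel (280,95) lies flat on both bars. In the wrist frame its centre is (599.3, -199.2) against the stand's (598, -198.2). The bystanders look unmoved in the scene view. Handing in.

```bash
python3 -c "
from plant import r
print(r.close_job()); print(r.get_state()['time_s'])"
```

```text
the job is handed in; nothing more can be done
None
the job is handed in; nothing more can be done
```

The blue panel is lying flat, face up, across both bars of the drying stand and between the yellow pins. The robot is touching nothing, and I handed the job in at about 23 s.

- **Slide:** I pressed with closed fingertips; the readings I took during the slide were between 5 and 12 N. At first the fingers slipped a few mm while the press read about 5 N. I raised it to about 11 N and the panel then moved with the fingers. It stuck out about 36 mm past the block's front edge.
- **Carry and release:** I gripped the overhanging end and pulled it along the channel past the shoe. After that I lifted it level, lowered it onto the bars with about 2.5 N of contact, and let go.
- **Last checks:** The panel's centre measured about 1.5 mm from the stand's middle and its angle was within 1° of the stand's. It was level to within about 0.1°. In the scene picture the other things look undisturbed; I compared these by eye only.
- **Disagreements:** The fixed cameras and the wrist camera differed by 2 to 5 mm on absolute positions. For the placing I used only the wrist camera for both panel and stand. Forces were read only at the end of each move, so brief peaks in between were not seen.

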